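Pack the cars of the colour on show

TASK

Pull the cabinet drawer open and pack in it, standing on its wheels, every loose toy car of the colour that the model car on the round white plinth shows; every loose car of the other colour belongs in the wooden crate, so take the wrong ones out of the drawer and put them there. When all are sorted, push the drawer fully shut, and leave the two model cars and the other things on the desk where they are.

Things in the scene. Friction and masses are not known exactly. Their poses are not given: they have to be found in the camera images.
- blue0: Blue, red-windowed toy car, 92 x 50 x 54 high, 0.08 to 0.15 kg. Origin: middle of its underside; x forwards, z up. Flat bonnet and boot 24 above the underside; mid-car an upright cabin 42 long (x), 32 wide, from 24 to 54 up, so 25 of deck is free before and behind it for fingers. Wheels do not turn. Starts in the drawer.
- blue1: Blue, red-windowed toy car, 92 x 50 x 54 high, 0.08 to 0.15 kg. Origin: middle of its underside; x forwards, z up. Flat bonnet and boot 24 above the underside; mid-car an upright cabin 42 long (x), 32 wide, from 24 to 54 up, so 25 of deck is free before and behind it for fingers. Wheels do not turn. Starts in the crate, or is absent.
- blue2: Blue, red-windowed toy car, 92 x 50 x 54 high, 0.08 to 0.15 kg. Origin: middle of its underside; x forwards, z up. Flat bonnet and boot 24 above the underside; mid-car an upright cabin 42 long (x), 32 wide, from 24 to 54 up, so 25 of deck is free before and behind it for fingers. Wheels do not turn. Starts in the crate, or is absent.
- blue3: Blue, red-windowed toy car, 92 x 50 x 54 high, 0.08 to 0.15 kg. Origin: middle of its underside; x forwards, z up. Flat bonnet and boot 24 above the underside; mid-car an upright cabin 42 long (x), 32 wide, from 24 to 54 up, so 25 of deck is free before and behind it for fingers. Wheels do not turn. Starts in the crate, or is absent.
- blue4: Blue, red-windowed toy car, 92 x 50 x 54 high, 0.08 to 0.15 kg. Origin: middle of its underside; x forwards, z up. Flat bonnet and boot 24 above the underside; mid-car an upright cabin 42 long (x), 32 wide, from 24 to 54 up, so 25 of deck is free before and behind it for fingers. Wheels do not turn. Starts in the drawer.
- orange0: Orange, black-windowed toy car, 92 x 50 x 54 high, 0.08 to 0.15 kg. Origin: middle of its underside; x forwards, z up. Flat bonnet and boot 24 above the underside; mid-car an upright cabin 42 long (x), 32 wide, from 24 to 54 up, so 25 of deck is free before and behind it for fingers. Wheels do not turn. Starts in the drawer.
- orange1: Orange, black-windowed toy car, 92 x 50 x 54 high, 0.08 to 0.15 kg. Origin: middle of its underside; x forwards, z up. Flat bonnet and boot 24 above the underside; mid-car an upright cabin 42 long (x), 32 wide, from 24 to 54 up, so 25 of deck is free before and behind it for fingers. Wheels do not turn. Starts in the crate, or is absent.
- orange2: Orange, black-windowed toy car, 92 x 50 x 54 high, 0.08 to 0.15 kg. Origin: middle of its underside; x forwards, z up. Flat bonnet and boot 24 above the underside; mid-car an upright cabin 42 long (x), 32 wide, from 24 to 54 up, so 25 of deck is free before and behind it for fingers. Wheels do not turn. Starts in the crate, or is absent.
- orange3: Orange, black-windowed toy car, 92 x 50 x 54 high, 0.08 to 0.15 kg. Origin: middle of its underside; x forwards, z up. Flat bonnet and boot 24 above the underside; mid-car an upright cabin 42 long (x), 32 wide, from 24 to 54 up, so 25 of deck is free before and behind it for fingers. Wheels do not turn. Starts in the crate, or is absent.
- orange4: Orange, black-windowed toy car, 92 x 50 x 54 high, 0.08 to 0.15 kg. Origin: middle of its underside; x forwards, z up. Flat bonnet and boot 24 above the underside; mid-car an upright cabin 42 long (x), 32 wide, from 24 to 54 up, so 25 of deck is free before and behind it for fingers. Wheels do not turn. Starts in the drawer.
- blue_model: Blue model car, the same size and look as the blue cars; at the start it stands on either the round white plinth or the square dark wooden painting stand (the orange model on the other). Origin at its underside, x forwards. Not to be moved.
- orange_model: Orange model car, the same size and look as the orange cars; at the start it stands on either the round white plinth or the square dark wooden painting stand (the blue model on the other). Origin at its underside, x forwards. Not to be moved.
- plinth: Round white display plinth with a brass band, 104 diameter, 20 high, fixed to the desk between crate and drawer. Origin at the centre of its underside. The model car standing on it shows the colour to be packed.
- stand: Square dark wooden painting stand on a sheet of paper, 92 x 92, 20 high, fixed, also between crate and drawer. Origin at the centre of its underside. The model car on it is only being painted and does not matter.
- crate_in (a point): Centre of the inner floor of the open brown wooden crate on the right (fixed). Inside 258 x 258, walls 6 thick, rim 28 above this floor, floor 6 above the desk. Axes along the walls: x away from the robot, y left. A white marker pen (16 thick) lies along its far wall.
- drawer_floor (a point): Middle of the front edge (inside the white front) of the drawer's inner floor, 22 above the desk; moves with it. x runs into the drawer away from the robot, y left. Inside x 0 to 315, y +-129; walls 6 thick, rim 66 above this floor. Whatever lies beyond x = (joint value - 6 mm) is under the cabinet's top board (underside 76 above this floor, top 110 above the desk), out of reach from above.
- drawer_handle (a point): Middle of the drawer's steel bar handle (bar along y, 120 long, 11 thick, its axis 35 before the white drawer front, about 72 above the desk, moves with the drawer; axes as the drawer's).
- drawer (a joint): How far the drawer is pulled out of the low white-fronted wooden cabinet on the left, m: 0 fully shut, up to 0.26, opening towards the robot along the drawer's -x. It slides easily (about 1 to 2 N) and stays where it is left; it starts part open (95 to 120 mm) with four cars inside, some under the cabinet top.
- paint_jar: Small paint jar with an orange cap, 56 diameter, 55 high, beyond the crate. Origin at its underside. Bystander.
- marker_desk: White marker pen with a red cap lying on the desk beyond the crate, 130 long, 16 thick. Origin at its middle underneath. Bystander.
- tape: Roll of tape lying flat on the left, 100 diameter, 25 high. Origin at its underside. Bystander.
- glue: White glue bottle with a red cap, 52 diameter, 120 high, on the right beyond the crate. Origin at its underside. Bystander.
Things that resemble listed ones, but are neither listed nor needed, are in the scene too. Leave any yellow look-alike of the blue0 alone.

How it is judged:
At the end, for the whole second after the job is handed in: Every car of the colour on the plinth is within the drawer, on its floor (underside within 12 mm of it) and tilted less than 0.2 rad; every car of the other colour is within the crate, its underside's middle less than 50 mm above the crate's floor; the drawer is less than 8 mm open; all at rest ((horizontal distance between blue_model and plinth above 0.06 m or ((x of blue0 in the frame of drawer_floor between 0 and 0.32 m and y of blue0 in the frame of drawer_floor between -0.132 and 0.132 m and z of blue0 in the frame of drawer_floor between -0.01 and 0.012 m and angle between blue0's own z axis and vertical below 0.2 rad) and (x of orange0 in the frame of crate_in between -0.13 and 0.13 m and y of orange0 in the frame of crate_in between -0.13 and 0.13 m and z of orange0 in the frame of crate_in between -0.01 and 0.05 m) and (x of blue1 in the frame of drawer_floor between 0 and 0.32 m and y of blue1 in the frame of drawer_floor between -0.132 and 0.132 m and z of blue1 in the frame of drawer_floor between -0.01 and 0.012 m and angle between blue1's own z axis and vertical below 0.2 rad) and (x of orange1 in the frame of crate_in between -0.13 and 0.13 m and y of orange1 in the frame of crate_in between -0.13 and 0.13 m and z of orange1 in the frame of crate_in between -0.01 and 0.05 m) and (x of blue2 in the frame of drawer_floor between 0 and 0.32 m and y of blue2 in the frame of drawer_floor between -0.132 and 0.132 m and z of blue2 in the frame of drawer_floor between -0.01 and 0.012 m and angle between blue2's own z axis and vertical below 0.2 rad) and (x of orange2 in the frame of crate_in between -0.13 and 0.13 m and y of orange2 in the frame of crate_in between -0.13 and 0.13 m and z of orange2 in the frame of crate_in between -0.01 and 0.05 m) and (x of blue3 in the frame of drawer_floor between 0 and 0.32 m and y of blue3 in the frame of drawer_floor between -0.132 and 0.132 m and z of blue3 in the frame of drawer_floor between -0.01 and 0.012 m and angle between blue3's own z axis and vertical below 0.2 rad) and (x of orange3 in the frame of crate_in between -0.13 and 0.13 m and y of orange3 in the frame of crate_in between -0.13 and 0.13 m and z of orange3 in the frame of crate_in between -0.01 and 0.05 m) and (x of blue4 in the frame of drawer_floor between 0 and 0.32 m and y of blue4 in the frame of drawer_floor between -0.132 and 0.132 m and z of blue4 in the frame of drawer_floor between -0.01 and 0.012 m and angle between blue4's own z axis and vertical below 0.2 rad) and (x of orange4 in the frame of crate_in between -0.13 and 0.13 m and y of orange4 in the frame of crate_in between -0.13 and 0.13 m and z of orange4 in the frame of crate_in between -0.01 and 0.05 m))) and (horizontal distance between orange_model and plinth above 0.06 m or ((x of orange0 in the frame of drawer_floor between 0 and 0.32 m and y of orange0 in the frame of drawer_floor between -0.132 and 0.132 m and z of orange0 in the frame of drawer_floor between -0.01 and 0.012 m and angle between orange0's own z axis and vertical below 0.2 rad) and (x of blue0 in the frame of crate_in between -0.13 and 0.13 m and y of blue0 in the frame of crate_in between -0.13 and 0.13 m and z of blue0 in the frame of crate_in between -0.01 and 0.05 m) and (x of orange1 in the frame of drawer_floor between 0 and 0.32 m and y of orange1 in the frame of drawer_floor between -0.132 and 0.132 m and z of orange1 in the frame of drawer_floor between -0.01 and 0.012 m and angle between orange1's own z axis and vertical below 0.2 rad) and (x of blue1 in the frame of crate_in between -0.13 and 0.13 m and y of blue1 in the frame of crate_in between -0.13 and 0.13 m and z of blue1 in the frame of crate_in between -0.01 and 0.05 m) and (x of orange2 in the frame of drawer_floor between 0 and 0.32 m and y of orange2 in the frame of drawer_floor between -0.132 and 0.132 m and z of orange2 in the frame of drawer_floor between -0.01 and 0.012 m and angle between orange2's own z axis and vertical below 0.2 rad) and (x of blue2 in the frame of crate_in between -0.13 and 0.13 m and y of blue2 in the frame of crate_in between -0.13 and 0.13 m and z of blue2 in the frame of crate_in between -0.01 and 0.05 m) and (x of orange3 in the frame of drawer_floor between 0 and 0.32 m and y of orange3 in the frame of drawer_floor between -0.132 and 0.132 m and z of orange3 in the frame of drawer_floor between -0.01 and 0.012 m and angle between orange3's own z axis and vertical below 0.2 rad) and (x of blue3 in the frame of crate_in between -0.13 and 0.13 m and y of blue3 in the frame of crate_in between -0.13 and 0.13 m and z of blue3 in the frame of crate_in between -0.01 and 0.05 m) and (x of orange4 in the frame of drawer_floor between 0 and 0.32 m and y of orange4 in the frame of drawer_floor between -0.132 and 0.132 m and z of orange4 in the frame of drawer_floor between -0.01 and 0.012 m and angle between orange4's own z axis and vertical below 0.2 rad) and (x of blue4 in the frame of crate_in between -0.13 and 0.13 m and y of blue4 in the frame of crate_in between -0.13 and 0.13 m and z of blue4 in the frame of crate_in between -0.01 and 0.05 m))) and value of joint drawer below 0.008 m and linear speed of each of blue0, blue1, blue2, blue3, blue4, orange0, orange1, orange2, orange3, orange4 below 0.03 m/s); the robot touches nothing.
It fails at once if a model car is moved by more than 30 mm (distance of any of blue_model, orange_model from where it was at the start of the episode above 0.03 m).
It fails at once if the jar, tape, glue or the marker on the desk is moved by more than 50 mm (distance of any of paint_jar, marker_desk, tape, glue from where it was at the start of the episode above 0.05 m).
Of blue1, blue2, blue3 only 2 to 3 are there at a start; the rules pass over those that are not, and their reading is None.
Of orange1, orange2, orange3 only 2 to 3 are there at a start; the rules pass over those that are not, and their reading is None.
At some moment in a run one of blue0, blue1, blue2, blue3, blue4, orange0, orange1, orange2, orange3, orange4 may be knocked a few centimetres aside while the robot is not near it.
It also fails if it takes over 192 s, if anything falls off the work surface, if the arm or the gripper's body presses on something with over 40 N, if the wrist force passes 120 N, or if a joint passes its speed limit or range.

ROBOT

A 6-joint arm with a two-finger parallel gripper is mounted at the origin on the work surface. World frame = base frame: x ahead of the robot, y to its left, z up, the work surface at z = 0. Lengths are in m, angles in rad, forces in N, time in s.
With the tool pointing down it reaches from about 0.15 to 0.775 m from the base axis. Payload 6.1 kg.
Tool frame: the origin (TCP) lies midway between the tips of the shut fingers; the grasp point (between the pads) lies 19 mm behind it; z points along the fingers, y is the direction in which the jaws open and shut (so a half turn about z gives the same grasp; the last joint's range is limited). The gripper opens to 85 mm and grips with 20 to 120 N. Pads are 22 mm wide; open, the fingers measure 114 mm over their backs; the gripper's body (76 mm by 85 mm) begins 54 mm behind the grasp point. The pads swing forward as they close: fully open they stand 13 mm farther back than shut.
Start: joints at [1.24, 0.126, -0.04, 1.405, 0, 1.571], TCP at [0.171, 0.497, 0.231] pointing down, gripper open.
Joint ranges: [-2.72, 2.72], [-0.95, 1.95], [-1.27, 1.35], [-1.78, 2.02], [-1.46, 1.47], [-3.14, 3.14]. Speed limits (rad/s): [2.39, 2.39, 3.01, 3.14, 3.14, 3.14].

INTERFACE

Orientations are given as a rotation vector (axis times angle).
In Python, from workcell import telemetry, viewer, finish_job gives the robot as it stands.
- The arm moves only by the tool jog_arm, never from a script. Its argument "motion" is a list of rows, each a list of 3 entries, a list of its own where there are three numbers: the turn, a rotation vector about the tool's x, y, z in rad, then the shift along the tool's x, y, z in m, then the closure in counts, from 0 (fully open) to 255 (shut). A call has exactly 8 rows; each row is the pose to reach, as a shift and turn from the pose measured when the call began, along the tool's axes at that moment; what a row does not reach only later rows make up. A row lasts 1/12 s, in which the tool goes at most 41.7 mm and 7.16 degrees, less where a joint would pass 70% of its speed; a pose out of reach is approached as far as the arm can. A call with a gripper value outside its range is refused whole. The fingers move at their own pace and stop on an object; "grip_force" is the grip in N (left out, the last holds). Time passes only in rows, so rows that repeat a pose let the fingers close, or fill a call up. It gives the time, the measured TCP pose, the force and the opening at its end, in the units of the state.
- telemetry.get_obs(): the state, without advancing time (a new reading comes with each control period).
- viewer.capture(name): name is "side" or "top" or "wrist"; returns a dict with "image" (384x512x3 uint8, red, green, blue), "fx", "fy", "cx", "cy" (pixels), "rvec" (rotation vector, rad) and "tvec" (3), from world to camera coordinates, as OpenCV has them. Camera axes: x right, y down, z forward; pixel columns grow to the right and rows downward; lengths in m; the calibration is good to about 2 mm. The wrist camera is an equidistant fisheye: a pixel r from the principal point sees the ray r / f radians off the axis. A picture is of the moment at which its call begins. There is no depth.
- finish_job(): hands the job in, once; it reports no verdict.
The state is a dict: "time_s": time; "joint_pos": joint angles; "qvel": joint speeds; "effort": joint torques, N m; "tool_pos": TCP position; "ee_rot": TCP orientation; "wrist_force": force on the tool from outside, world axes, zero at the start; "wrist_torque": the same for the moment, N m; "gripper_width": opening from 0.0 (shut) to 1.0 (fully open).
Only numpy, scipy, OpenCV 4.12 (cv2) and the standard library are available. Lean on these libraries where they do the work, as an engineer would, in place of code of your own. Each camera call takes 0.05 s, during which the arm holds its last target.

## Working session

There is one attempt and no reset: what is moved stays moved. The work goes in short steps, Python scripts to look and compute and a tool call to move; the robot and the scene stay as the last step left them, time stands still between calls to the robot, and variables do not carry over. Pictures are saved under pics/ and viewed, and the job is handed in when it is done.

Besides the shell and the picture viewer there is one more tool, called after "Emit:" as name([rows], argument=value, ...), one row to a line, values as JSON. jog_arm: Moves the arm, as the interface text tells. Its arguments: {"type":"object","properties":{"motion":{"type":"array","items":{"type":"array"}},"grip_force":{"type":"number"}},"required":["motion"]}

```bash
ls; mkdir -p pics
cat > h.py <<'E'
import numpy as np, cv2
from scipy.spatial.transform import Rotation as R
from workcell import telemetry, viewer, finish_job
def cap(n,fn=None):
    c=viewer.capture(n)
    if fn: cv2.imwrite('pics/'+fn,cv2.resize(cv2.cvtColor(c['image'],cv2.COLOR_RGB2BGR),(800,600),interpolation=cv2.INTER_CUBIC))
    return c
def ray(c,u,v,fish=False):
    Rm=R.from_rotvec(c['rvec']).as_matrix(); o=-Rm.T@np.array(c['tvec'])
    x=(u-c['cx'])/c['fx']; y=(v-c['cy'])/c['fy']
    if fish:
        r=np.hypot(x,y); s=np.sin(r)/r if r>1e-9 else 1; d=np.array([x*s,y*s,np.cos(r)])
    else: d=np.array([x,y,1.])
    return o,Rm.T@d
def onz(c,u,v,z,fish=False):
    o,d=ray(c,u,v,fish); return o+d*(z-o[2])/d[2]
def proj(c,p):
    q=R.from_rotvec(c['rvec']).as_matrix()@np.array(p)+c['tvec']
    return c['fx']*q[0]/q[2]+c['cx'],c['fy']*q[1]/q[2]+c['cy']
def st():
    o=telemetry.get_obs()
    print({k:np.round(o[k],4).tolist() for k in ['time_s','joint_pos','tool_pos','ee_rot','wrist_force','gripper_width']}); return o
E
python3 - <<'E'
from h import *
st()
for n in ['top','side','wrist']:
    c=cap(n,n+'0.png'); print(n,[c[k] for k in ['fx','fy','cx','cy','rvec','tvec']], ray(c,256,192)[0])
st()
print(R.from_rotvec(telemetry.get_obs()['ee_rot']).as_matrix().round(3))
E
```

```text
pics
{'time_s': 0.0, 'joint_pos': [1.24, 0.1264, -0.0406, 1.4054, 0.0, 1.5708], 'tool_pos': [0.1704, 0.4961, 0.2305], 'ee_rot': [-0.5172, -3.0985, 0.0025], 'wrist_force': [-0.1697, -0.1875, -0.4816], 'gripper_width': 1.001}
top [472.7924770973964, 472.7924770973964, 269.14441730087844, 190.71672863143675, array([ 2.13785203, -2.10196558,  0.19875364]), array([0.00845639, 0.5627455 , 1.30180868])] [0.30610727 0.01122254 1.38478599]
side [434.70361905888177, 434.70361905888177, 258.4415246966792, 193.34118218926002, array([ 0.35797564, -2.54606883,  1.50587713]), array([0.54389588, 0.13543992, 1.43352149])] [0.16732014 1.29469794 0.81542123]
wrist [297.3186396354542, 297.3186396354542, 257.78311977505274, 186.9049584702126, array([-2.36722491, -1.69139473, -0.22948378]), array([-0.52403787, -0.03523882,  0.3786106 ])] [0.10581624 0.51860639 0.37289917]
{'time_s': 0.15, 'joint_pos': [1.24, 0.1263, -0.0404, 1.4054, -0.0, 1.5708], 'tool_pos': [0.1704, 0.4962, 0.2307], 'ee_rot': [-0.5172, -3.0985, 0.0019], 'wrist_force': [-0.0372, -0.7329, -0.6131], 'gripper_width': 1.0006}
[[-0.946  0.325 -0.   ]
 [ 0.325  0.946 -0.001]
 [-0.    -0.001 -1.   ]]
```

View pics/top0.png

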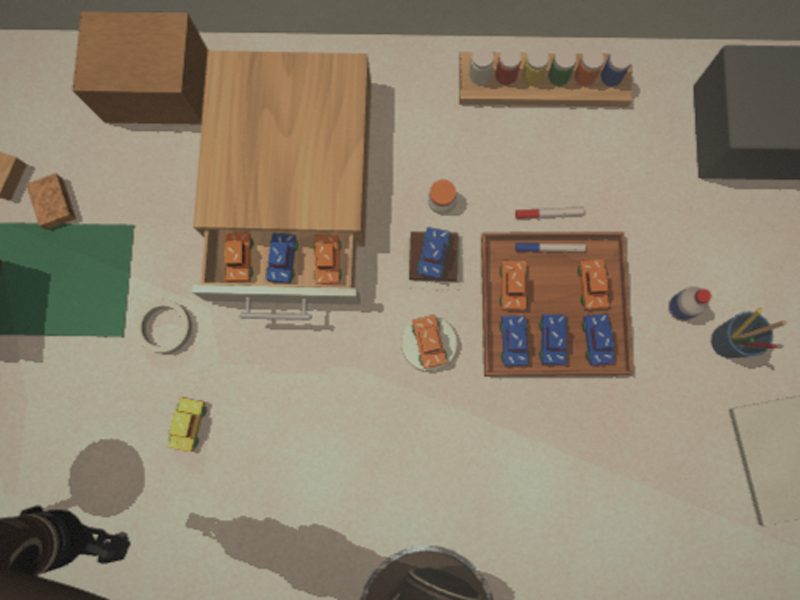

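View pics/side0.png

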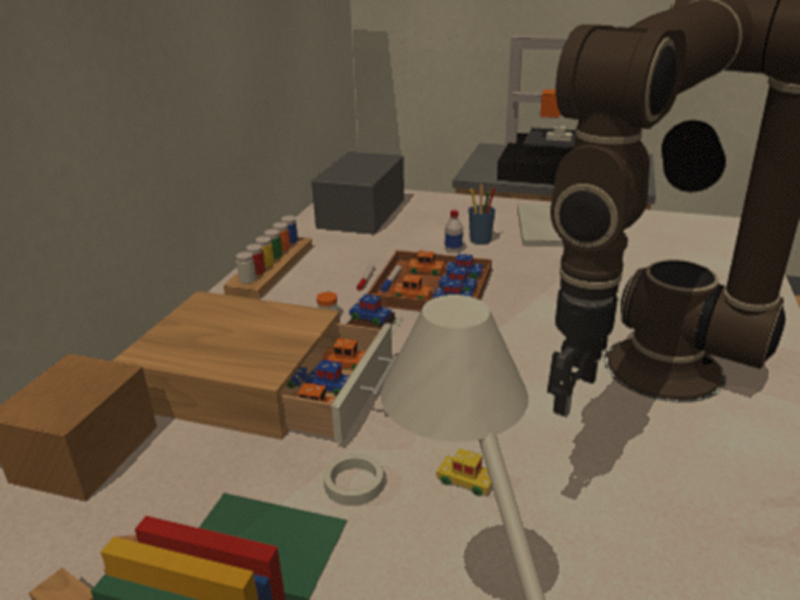

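View pics/wrist0.png

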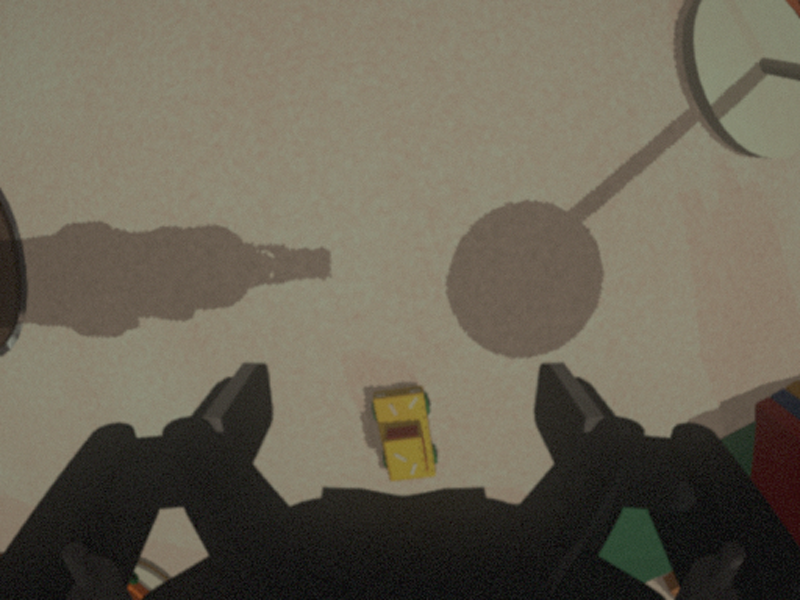

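```bash
cat > seg.py <<'E'
from h import *
def masks(im):
    hsv=cv2.cvtColor(im,cv2.COLOR_RGB2HSV)
    o=cv2.inRange(hsv,(5,170,120),(14,255,255)); b=cv2.inRange(hsv,(105,120,50),(125,255,255))
    return o,b
def blobs(c,z=.05,amin=80):
    out=[]
    for nm,m in zip('OB',masks(c['image'])):
        m=cv2.morphologyEx(m,cv2.MORPH_CLOSE,np.ones((5,5)))
        cs,_=cv2.findContours(m,cv2.RETR_EXTERNAL,cv2.CHAIN_APPROX_NONE)
        for k in cs:
            a=cv2.contourArea(k)
            if a<amin: continue
            (u,v),(w,h),ang=cv2.minAreaRect(k)
            P=np.array([onz(c,x,y,z)[:2] for x,y in cv2.boxPoints(((u,v),(w,h),ang))])
            e1=P[1]-P[0];e2=P[2]-P[1]; L=e1 if np.linalg.norm(e1)>np.linalg.norm(e2) else e2
            if L[0]<0:L=-L
            out.append((nm,int(u),int(v),a,P.mean(0).round(3),np.round([np.linalg.norm(e1),np.linalg.norm(e2)],3),round(np.degrees(np.arctan2(L[1],L[0])),1)))
    return out
E
python3 - <<'E'
from seg import *
c=cap('top')
for b in blobs(c): print(*b)
s=.64
for nm,u,v,z in [('front L top',195,289,.088),('front R top',355,293,.088),('handle mid',275,316,.072),('handle L',241,316,.072),('handle R',309,317,.072),('board L',196,229,.11),('board R',360,232,.11),('plinth',430,345,.02),('stand',433,257,.02),
 ('crate rim FL',483,234,.034),('FR',623,234,.034),('NL',486,375,.034),('NR',632,375,.034)]:
    print(nm,onz(c,u*s,v*s,z).round(3))
im=cv2.cvtColor(c['image'],cv2.COLOR_RGB2BGR)
cv2.imwrite('pics/crop1.png',cv2.resize(im[135:250,115:420],None,fx=2.6,fy=2.6,interpolation=cv2.INTER_CUBIC))
E
```

```text
B 328 217 328.0 [ 0.489 -0.153] [0.038 0.084] 1.9
B 383 216 367.0 [ 0.493 -0.309] [0.041 0.085] 6.3
B 354 217 341.5 [ 0.491 -0.226] [0.037 0.086] -1.1
B 178 166 242.5 [0.63  0.281] [0.075 0.041] -3.3
B 275 163 132.0 [ 0.644 -0.   ] [0.07  0.037] -7.7
front L top [0.566 0.422 0.088]
front R top [0.563 0.135 0.088]
handle mid [0.522 0.28  0.072]
handle L [0.521 0.341 0.072]
handle R [0.521 0.218 0.072]
board L [0.671 0.422 0.11 ]
board R [0.67  0.128 0.11 ]
plinth [ 0.48  -0.001  0.02 ]
stand [ 0.649 -0.004  0.02 ]
crate rim FL [ 0.692 -0.098  0.034]
FR [ 0.696 -0.363  0.034]
NL [ 0.425 -0.104  0.034]
NR [ 0.43  -0.37   0.034]
```

View pics/crop1.png

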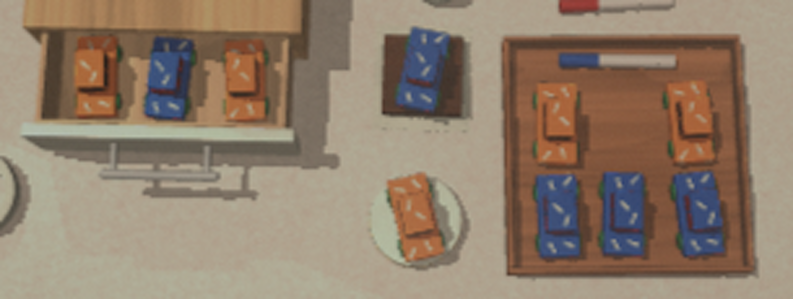

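```bash
cat > go.py <<'E'
import sys
from h import *
# usage: go.py x y z yawdeg(of tool y axis)
o=telemetry.get_obs(); Rt=R.from_rotvec(o['ee_rot']); p=np.array(o['tool_pos'])
print('t',round(o['time_s'],2),'p',p.round(4),'F',np.round(o['wrist_force'],1),'g',round(o['gripper_width'],3),'q',np.round(o['joint_pos'],2))
x,y,z,a=map(float,sys.argv[1:5]); a=np.radians(a)
yt=np.array([np.cos(a),np.sin(a),0]); zt=np.array([0,0,-1.]); G=R.from_matrix(np.array([np.cross(yt,zt),yt,zt]).T)
print('turn',(Rt.inv()*G).as_rotvec().round(3).tolist(),'shift',Rt.inv().apply(np.array([x,y,z])-p).round(4).tolist())
E
python3 go.py .521 .28 .16 0
python3 - <<'E'
from seg import *
c=cap('top'); hsv=cv2.cvtColor(c['image'],cv2.COLOR_RGB2HSV)
for u,v in [(515,285),(595,285),(237,258),(430,345),(555,255)]: print(hsv[int(v*.64),int(u*.64)-2:int(u*.64)+3].tolist())
E
```

```text
t 0.2 p [0.1704 0.4963 0.2308] F [-0.8  0.   0.2] g 1.001 q [ 1.24  0.13 -0.04  1.41  0.    1.57]
turn [-0.001, 0.001, 1.24] shift [-0.4018, -0.0906, 0.0709]
[[11, 164, 169], [11, 164, 168], [11, 162, 168], [11, 163, 169], [12, 140, 170]]
[[11, 166, 167], [11, 166, 167], [11, 168, 167], [11, 165, 167], [11, 165, 168]]
[[13, 124, 171], [17, 90, 172], [14, 133, 171], [12, 167, 170], [12, 167, 170]]
[[12, 154, 171], [12, 155, 171], [11, 155, 170], [12, 156, 170], [11, 154, 171]]
[[12, 130, 118], [11, 128, 118], [12, 131, 117], [11, 133, 117], [11, 130, 116]]
```

Emit:
jog_arm([
  [[0,0,1.24],[-0.4018,-0.0906,0.0709],183],
  [[0,0,1.24],[-0.4018,-0.0906,0.0709],183],
  [[0,0,1.24],[-0.4018,-0.0906,0.0709],183],
  [[0,0,1.24],[-0.4018,-0.0906,0.0709],183],
  [[0,0,1.24],[-0.4018,-0.0906,0.0709],183],
  [[0,0,1.24],[-0.4018,-0.0906,0.0709],183],
  [[0,0,1.24],[-0.4018,-0.0906,0.0709],183],
  [[0,0,1.24],[-0.4018,-0.0906,0.0709],183],
])

```text
time_s: 0.92
tool_pos: [0.4515, 0.3225, 0.1742]
ee_rot: [1.947, 2.465, -0.0]
wrist_force: [0.4, 1.0, -0.2]
gripper_width: 0.28
```

```bash
sed -i 's/(5,170,120),(14,255,255)/(5,138,140),(16,255,255)/' seg.py; python3 go.py .521 .28 .16 0
```

```text
t 0.92 p [0.4515 0.3225 0.1742] F [ 0.4  1.  -0.2] g 0.28 q [ 0.62  0.19 -0.09  1.29 -0.    1.96]
turn [-0.0, 0.0, 0.234] shift [-0.0575, 0.0578, 0.0143]
```

Emit:
jog_arm([
  [[0,0,0.234],[-0.0575,0.0578,0.0143],183],
  [[0,0,0.234],[-0.0575,0.0578,0.0143],183],
  [[0,0,0.234],[-0.0575,0.0578,0.0143],183],
  [[0,0,0.234],[-0.0575,0.0578,0.0143],183],
  [[0,0,0.234],[-0.0575,0.0578,0.0143],183],
  [[0,0,0.234],[-0.0575,0.0578,0.0143],183],
  [[0,0,0.234],[-0.0575,0.0578,0.0143],183],
  [[0,0,0.234],[-0.0575,0.0578,0.0143],183],
])

```text
time_s: 1.58
tool_pos: [0.5202, 0.281, 0.1605]
ee_rot: [2.219, 2.223, 0.001]
wrist_force: [-0.0, 0.0, 1.0]
gripper_width: 0.284
```

```bash
python3 go.py .521 .28 .054 0
python3 - <<'E'
from h import *
c=cap('wrist','w1.png'); c=cap('side','s1.png')
E
```

```text
t 1.58 p [0.5202 0.281  0.1605] F [-0.  0.  1.] g 0.284 q [ 0.5   0.26 -0.03  1.28 -0.    2.06]
turn [0.001, -0.0, 0.002] shift [-0.001, 0.0008, 0.1065]
```

View pics/w1.png

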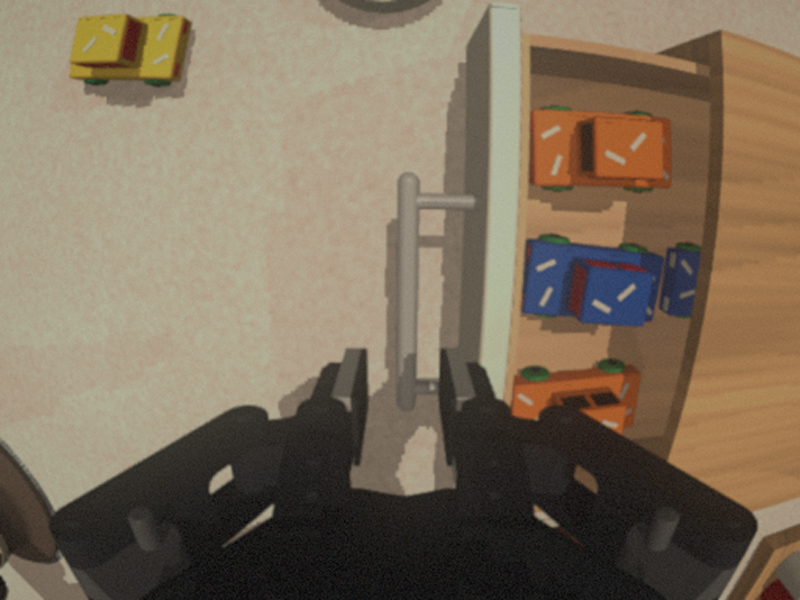

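Run:
```python
from h import *
c=cap('wrist')
for u,v in [(408,175),(408,410),(408,290)]: print(onz(c,u*.64,v*.64,.072,True).round(4))
for u,v in [(500,5),(490,380)]: print(onz(c,u*.64,v*.64,.088,True).round(4))
```

```text
[0.5228 0.3441 0.072 ]
[0.5234 0.2146 0.072 ]
[0.523  0.2854 0.072 ]
[0.5655 0.4282 0.088 ]
[0.5658 0.2413 0.088 ]
```

Emit:
jog_arm([
  [[0,0,0],[-0.001,0.002,0.04],183],
  [[0,0,0],[-0.001,0.002,0.075],183],
  [[0,0,0],[-0.001,0.002,0.1065],183],
  [[0,0,0],[-0.001,0.002,0.1065],183],
  [[0,0,0],[-0.001,0.002,0.1065],240],
  [[0,0,0],[-0.001,0.002,0.1065],240],
  [[0,0,0],[-0.001,0.002,0.1065],255],
  [[0,0,0],[-0.001,0.002,0.1065],255],
], grip_force=30)

```text
time_s: 2.4
tool_pos: [0.5225, 0.2801, 0.0542]
ee_rot: [-2.22, -2.223, -0.001]
wrist_force: [-0.6, 1.9, 2.2]
gripper_width: 0.121
```

Emit:
jog_arm([
  [[0,0,0],[0,-0.015,0],255],
  [[0,0,0],[0,-0.04,0],255],
  [[0,0,0],[0,-0.065,0],255],
  [[0,0,0],[0,-0.09,0],255],
  [[0,0,0],[0,-0.115,0],255],
  [[0,0,0],[0,-0.13,0],255],
  [[0,0,0],[0,-0.14,0],255],
  [[0,0,0],[0,-0.14,0],255],
])

```text
time_s: 3.07
tool_pos: [0.38, 0.2811, 0.0542]
ee_rot: [-2.215, -2.223, -0.002]
wrist_force: [-0.8, 6.1, -4.5]
gripper_width: 0.117
```

Pull a few mm more, watching the force.

Emit:
jog_arm([
  [[0,0,0],[0,-0.002,0],255],
  [[0,0,0],[0,-0.004,0],255],
  [[0,0,0],[0,-0.006,0],255],
  [[0,0,0],[0,-0.008,0],255],
  [[0,0,0],[0,-0.01,0],255],
  [[0,0,0],[0,-0.012,0],255],
  [[0,0,0],[0,-0.012,0],255],
  [[0,0,0],[0,-0.012,0],255],
])

```text
time_s: 3.73
tool_pos: [0.3676, 0.2812, 0.0542]
ee_rot: [-2.214, -2.222, -0.002]
wrist_force: [-1.1, 4.3, -1.8]
gripper_width: 0.113
```

Run:
```python
from seg import *
st()
c=cap('top','t2.png')
for b in blobs(c): print(*b)
```

```text
{'time_s': 3.7333, 'joint_pos': [0.6498, 0.0738, -0.4941, 1.0024, 0.0049, 2.2168], 'tool_pos': [0.3676, 0.2812, 0.0542], 'ee_rot': [-2.2138, -2.2223, -0.0019], 'wrist_force': [-1.0771, 4.3484, -1.8316], 'gripper_width': 0.1132}
O 274 218 402.5 [0.484 0.002] [0.042 0.089] 14.6
O 206 218 405.0 [0.482 0.195] [0.043 0.092] 2.2
O 147 210 233.0 [0.5   0.365] [0.063 0.043] -0.1
O 353 182 1814.5 [ 0.591 -0.226] [0.214 0.098] -87.2
O 283 122 169.0 [ 0.769 -0.019] [0.042 0.046] 0.5
B 328 217 331.0 [ 0.489 -0.153] [0.038 0.084] 2.0
B 383 216 373.0 [ 0.493 -0.308] [0.041 0.085] 5.8
B 354 217 344.5 [ 0.491 -0.226] [0.037 0.086] -1.1
B 176 216 317.5 [0.483 0.281] [0.087 0.042] -4.1
B 177 181 290.0 [0.586 0.282] [0.085 0.04 ] 0.7
B 276 164 80.5 [ 0.641 -0.002] [0.066 0.031] -18.2
```

View pics/t2.png

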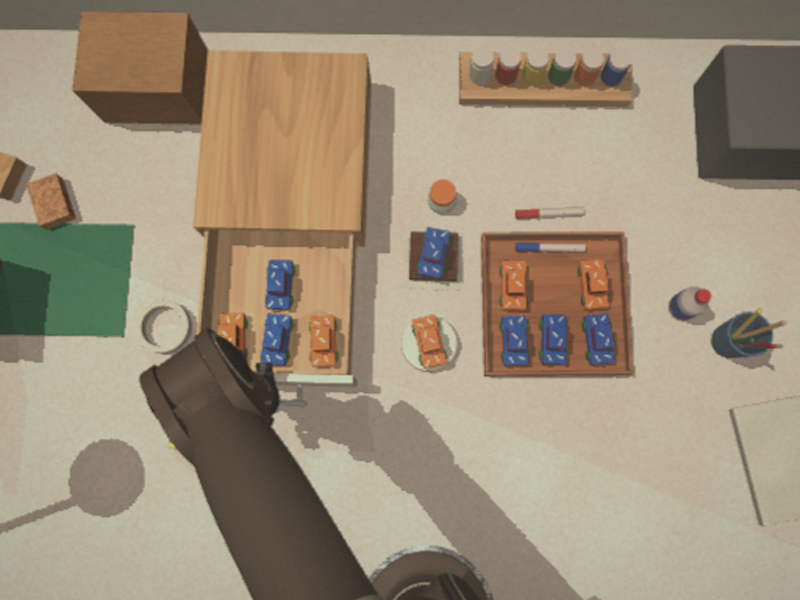

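Emit:
jog_arm([
  [[0,0,0],[0,0,0],183],
  [[0,0,0],[0,0,0],183],
  [[0,0,0],[0,0,-0.03],183],
  [[0,0,0],[0,0,-0.07],183],
  [[0,0,0],[0,0.03,-0.1],90],
  [[0,0,0],[0,0.06,-0.1],90],
  [[0,0,0],[0,0.09,-0.1],90],
  [[0,0,0],[0,0.11,-0.1],90],
])

```text
time_s: 4.45
tool_pos: [0.4807, 0.2808, 0.1548]
ee_rot: [-2.216, -2.223, -0.005]
wrist_force: [-0.9, -0.0, 0.1]
gripper_width: 0.649
```

```bash
python3 - <<'E'
from seg import *
st()
c=cap('wrist','w3.png')
c=cap('top','t3.png')
for b in blobs(c): 
  if b[4][1]>.1: print(*b)
E
python3 go.py .483 .281 .15 0
```

```text
{'time_s': 4.45, 'joint_pos': [0.5269, 0.1937, -0.1267, 1.2482, 0.0034, 2.0946], 'tool_pos': [0.4807, 0.2808, 0.1548], 'ee_rot': [-2.2161, -2.2229, -0.0049], 'wrist_force': [-0.8838, -0.0264, 0.0605], 'gripper_width': 0.6492}
O 206 216 420.0 [0.486 0.196] [0.04  0.089] 2.3
B 177 198 585.0 [0.536 0.279] [0.187 0.043] 1.5
t 4.55 p [0.4807 0.2806 0.1534] F [-0.4  0.2 -0.2] g 0.65 q [ 0.53  0.2  -0.13  1.25  0.    2.1 ]
turn [-0.002, -0.003, 0.002] shift [0.0004, 0.0023, 0.0034]
```

View pics/w3.png

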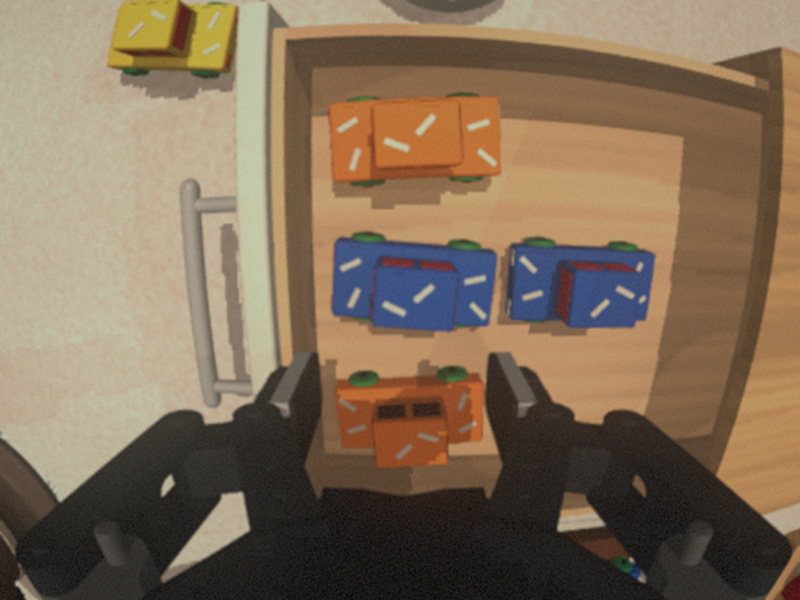

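Run:
```python
from h import *
c=cap('wrist')
for n,u,v,z in [('Aroof',416,296,.076),('Aroof front',375,295,.076),('Aroof back',457,299,.076),('A deck front',335,277,.046),('A deck back',493,288,.046),('Broof',606,294,.076),('B deck f',511,283,.046),('B deck b',650,288,.046),('B roof f',572,294,.076),('B roof b',645,294,.076)]:
    print(n,onz(c,u*.64,v*.64,z,True).round(4))
```

```text
Aroof [0.487  0.2854 0.076 ]
Aroof front [0.4668 0.2859 0.076 ]
Aroof back [0.5074 0.2839 0.076 ]
A deck front [0.4426 0.2877 0.046 ]
A deck back [0.5313 0.2816 0.046 ]
Broof [0.5873 0.2867 0.076 ]
B deck f [0.5416 0.2846 0.046 ]
B deck b [0.6326 0.2821 0.046 ]
B roof f [0.5675 0.2866 0.076 ]
B roof b [0.6116 0.2867 0.076 ]
```

Emit:
jog_arm([
  [[0,0,0.06],[0.003,0.006,0.035],90],
  [[0,0,0.06],[0.003,0.006,0.07],90],
  [[0,0,0.06],[0.003,0.006,0.095],90],
  [[0,0,0.06],[0.003,0.006,0.108],90],
  [[0,0,0.06],[0.003,0.006,0.108],90],
  [[0,0,0.06],[0.003,0.006,0.108],255],
  [[0,0,0.06],[0.003,0.006,0.108],255],
  [[0,0,0.06],[0.003,0.006,0.108],255],
], grip_force=30)

```text
time_s: 5.27
tool_pos: [0.484, 0.2837, 0.0456]
ee_rot: [-2.281, -2.154, 0.001]
wrist_force: [-0.2, 0.2, -1.9]
gripper_width: 0.488
```

Emit:
jog_arm([
  [[0,0,0],[0,0,-0.02],255],
  [[0,0,0],[0,0,-0.05],255],
  [[0,0,0],[0,0,-0.09],255],
  [[0,0,0],[0,0,-0.12],255],
  [[0,0,-0.06],[0,0,-0.12],255],
  [[0,0,-0.06],[-0.04,0,-0.12],255],
  [[0,0,-0.06],[-0.08,0,-0.12],255],
  [[0,0,-0.06],[-0.12,0,-0.12],255],
])

```text
time_s: 5.93
tool_pos: [0.4767, 0.1628, 0.1653]
ee_rot: [-2.213, -2.224, 0.001]
wrist_force: [0.9, -0.3, -0.9]
gripper_width: 0.488
```

```bash
python3 - <<'E'
from seg import *
c=cap('top','t4.png'); im=c['image']
for nm,m in zip('OB',masks(im)):
    m=m.copy(); m[:, :305]=0; m[:165]=0
    if nm=='O': 
        hsv=cv2.cvtColor(im,cv2.COLOR_RGB2HSV); m=cv2.bitwise_and(m,cv2.inRange(hsv,(5,138,150),(16,255,255)))
    n,l,s,cc=cv2.connectedComponentsWithStats(cv2.morphologyEx(m,cv2.MORPH_OPEN,np.ones((2,2))))
    for i in range(1,n):
        if s[i,4]>60:
            x,y,w,h,a=s[i]; print(nm,s[i],onz(c,x+w/2,y+h/2,.035)[:2].round(3),onz(c,x,y,.03)[:2].round(3),onz(c,x+w,y+h,.03)[:2].round(3))
crop=im[140:250,300:415]; cv2.imwrite('pics/crop4.png',cv2.cvtColor(cv2.resize(crop,None,fx=5,fy=5,interpolation=cv2.INTER_CUBIC),cv2.COLOR_RGB2BGR))
E
python3 go.py .595 -.232 .165 0
```

```text
O [372 166  19  32 359] [ 0.598 -0.309] [ 0.646 -0.284] [ 0.551 -0.337]
O [321 168  17  31 359] [ 0.591 -0.157] [ 0.638 -0.133] [ 0.546 -0.182]
B [349 203  14  14  92] [ 0.514 -0.233] [ 0.535 -0.214] [ 0.494 -0.254]
B [382 203  10  14  66] [ 0.515 -0.323] [ 0.536 -0.31 ] [ 0.496 -0.338]
B [323 204  14  14  92] [ 0.51  -0.158] [ 0.53  -0.139] [ 0.49  -0.179]
t 5.98 p [0.4757 0.1563 0.1654] F [-2.5 -5.  -0.9] g 0.486 q [ 0.32  0.09 -0.22  1.26 -0.    1.89]
turn [-0.004, 0.003, -0.001] shift [-0.3882, 0.1195, 0.0009]
```

View pics/crop4.png

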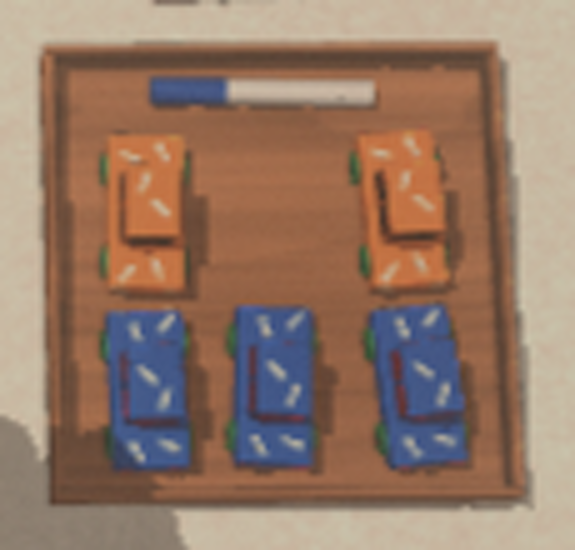

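Emit:
jog_arm([
  [[0,0,0],[-0.04,0.01,0],255],
  [[0,0,0],[-0.08,0.022,0],255],
  [[0,0,0],[-0.12,0.034,0],255],
  [[0,0,0],[-0.16,0.046,0],255],
  [[0,0,0],[-0.2,0.058,0],255],
  [[0,0,0],[-0.24,0.07,0],255],
  [[0,0,0],[-0.28,0.082,0],255],
  [[0,0,0],[-0.32,0.094,0],255],
])

```text
time_s: 6.65
tool_pos: [0.5674, -0.159, 0.166]
ee_rot: [-2.221, -2.22, 0.007]
wrist_force: [0.9, 0.6, -1.5]
gripper_width: 0.489
```

```bash
python3 go.py .595 -.233 .031 0
```

```text
t 6.65 p [ 0.5674 -0.159   0.166 ] F [ 0.9  0.6 -1.5] g 0.489 q [-0.27  0.26 -0.02  1.3  -0.    1.3 ]
turn [-0.004, 0.002, -0.001] shift [-0.0736, 0.0282, 0.1351]
```

Emit:
jog_arm([
  [[0,0,0],[-0.037,0.014,0],255],
  [[0,0,0],[-0.0736,0.028,0],255],
  [[0,0,0],[-0.0736,0.028,0.02],255],
  [[0,0,0],[-0.0736,0.028,0.055],255],
  [[0,0,0],[-0.0736,0.028,0.09],255],
  [[0,0,0],[-0.0736,0.028,0.12],255],
  [[0,0,0],[-0.0736,0.028,0.135],255],
  [[0,0,0],[-0.0736,0.028,0.135],255],
])

```text
time_s: 7.32
tool_pos: [0.5932, -0.2324, 0.0298]
ee_rot: [-2.22, -2.218, 0.009]
wrist_force: [0.5, 0.3, -1.8]
gripper_width: 0.494
```

```bash
python3 go.py .595 -.233 .15 0
python3 - <<'E'
from h import *
cap('wrist','w5.png')
E
```

```text
t 7.32 p [ 0.5932 -0.2324  0.0298] F [ 0.5  0.3 -1.8] g 0.494 q [-0.37  0.41 -0.12  1.05 -0.    1.2 ]
turn [-0.007, 0.001, -0.001] shift [-0.0008, 0.0009, -0.1202]
```

View pics/w5.png

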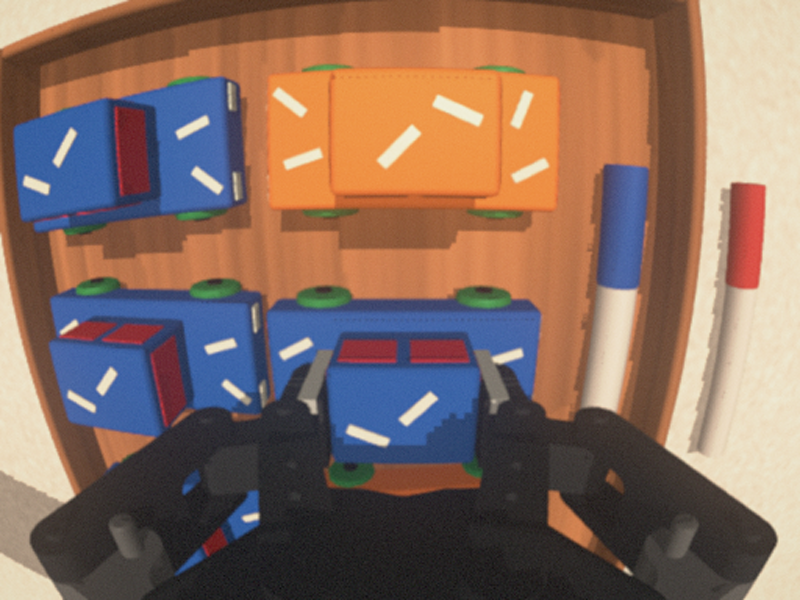

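Emit:
jog_arm([
  [[0,0,0],[0,0,0],95],
  [[0,0,0],[0,0,0],95],
  [[0,0,0],[0,0,-0.03],90],
  [[0,0,0],[0,0,-0.07],90],
  [[0,0,0],[0,0,-0.1],90],
  [[0,0,0],[0.037,0,-0.11],90],
  [[0,0,0],[0.075,0,-0.11],90],
  [[0,0,0],[0.075,0,-0.11],90],
])

```text
time_s: 8.03
tool_pos: [0.5953, -0.1527, 0.1424]
ee_rot: [-2.216, -2.224, 0.003]
wrist_force: [0.3, -0.3, -0.7]
gripper_width: 0.647
```

```bash
python3 go.py .592 -.157 .14 0
python3 - <<'E'
from h import *
cap('wrist','w6.png')
E
```

```text
t 8.03 p [ 0.5953 -0.1527  0.1424] F [ 0.3 -0.3 -0.7] g 0.647 q [-0.25  0.31 -0.    1.26 -0.    1.32]
turn [-0.003, 0.0, 0.003] shift [-0.0043, -0.0033, 0.0024]
```

View pics/w6.png

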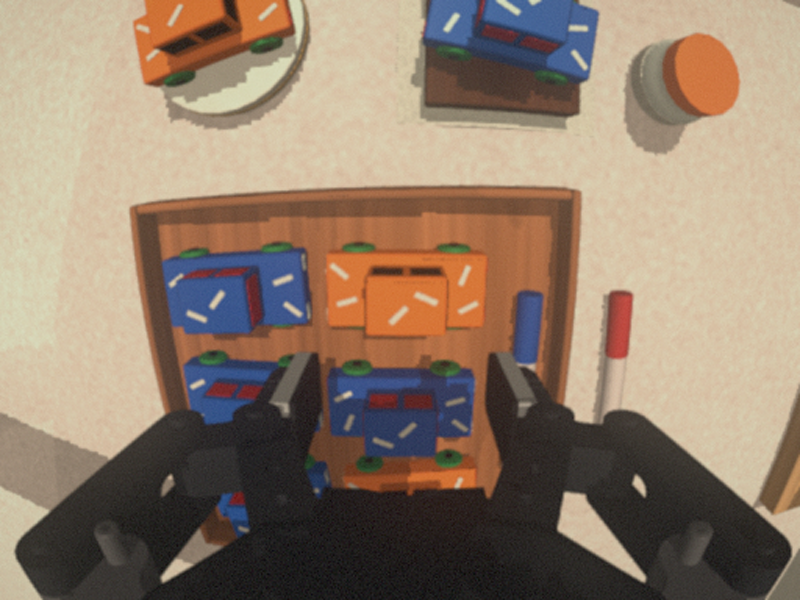

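```bash
python3 - <<'E'
from h import *
c=cap('wrist')
for n,u,v,z in [('roof',406,306,.06),('deck f',328,290,.03),('deck b',486,290,.03),('bluemid roof',401,432,.06)]:
    print(n,onz(c,u*.64,v*.64,z,True).round(4))
E
python3 go.py .592 -.157 .0295 0
```

```text
roof [ 0.5962 -0.1568  0.06  ]
deck f [ 0.5516 -0.157   0.03  ]
deck b [ 0.642  -0.1565  0.03  ]
bluemid roof [ 0.5938 -0.2318  0.06  ]
t 8.13 p [ 0.5948 -0.1562  0.141 ] F [-0.1 -0.5  0.1] g 0.646 q [-0.26  0.31 -0.    1.26 -0.    1.31]
turn [-0.005, 0.002, 0.002] shift [-0.0006, -0.0022, 0.1115]
```

Emit:
jog_arm([
  [[0,0,0],[-0.0006,0.002,0.035],90],
  [[0,0,0],[-0.0006,0.002,0.07],90],
  [[0,0,0],[-0.0006,0.002,0.1],90],
  [[0,0,0],[-0.0006,0.002,0.1115],90],
  [[0,0,0],[-0.0006,0.002,0.1115],90],
  [[0,0,0],[-0.0006,0.002,0.1115],255],
  [[0,0,0],[-0.0006,0.002,0.1115],255],
  [[0,0,0],[-0.0006,0.002,0.1115],255],
], grip_force=30)

```text
time_s: 8.8
tool_pos: [0.5965, -0.1576, 0.0299]
ee_rot: [-2.219, -2.222, 0.008]
wrist_force: [-0.5, -0.1, -1.7]
gripper_width: 0.487
```

Emit:
jog_arm([
  [[0,0,0],[0,0,-0.02],255],
  [[0,0,0],[0,0,-0.05],255],
  [[0,0,0],[0,0,-0.09],255],
  [[0,0,0],[0,0,-0.13],255],
  [[0,0,0],[0.02,-0.005,-0.137],255],
  [[0,0,0],[0.06,-0.015,-0.137],255],
  [[0,0,0],[0.1,-0.025,-0.137],255],
  [[0,0,0],[0.14,-0.035,-0.137],255],
])

```text
time_s: 9.47
tool_pos: [0.5617, -0.0166, 0.1674]
ee_rot: [-2.222, -2.22, 0.007]
wrist_force: [0.9, 0.9, -0.5]
gripper_width: 0.491
```

```bash
python3 go.py .486 .282 .165 0
```

```text
t 9.47 p [ 0.5617 -0.0166  0.1674] F [ 0.9  0.9 -0.5] g 0.491 q [-0.03  0.2  -0.08  1.28 -0.    1.54]
turn [-0.003, 0.003, -0.001] shift [0.2985, -0.0759, 0.0019]
```

Emit:
jog_arm([
  [[0,0,0],[0.04,-0.01,0],255],
  [[0,0,0],[0.08,-0.02,0],255],
  [[0,0,0],[0.12,-0.03,0],255],
  [[0,0,0],[0.16,-0.04,0],255],
  [[0,0,0],[0.2,-0.05,0],255],
  [[0,0,0],[0.24,-0.062,0],255],
  [[0,0,0],[0.28,-0.071,0],255],
  [[0,0,0],[0.2985,-0.0755,0],255],
])

```text
time_s: 10.13
tool_pos: [0.4852, 0.2859, 0.1673]
ee_rot: [-2.218, -2.223, 0.005]
wrist_force: [-0.5, -0.5, -0.5]
gripper_width: 0.487
```

```bash
python3 go.py .486 .282 .046 0;  python3 - <<'E'
from h import *
cap('wrist','w7.png')
E
```

```text
t 10.13 p [0.4852 0.2859 0.1673] F [-0.5 -0.5 -0.5] g 0.487 q [ 0.53  0.21 -0.08  1.28  0.    2.1 ]
turn [-0.003, 0.001, 0.002] shift [-0.0038, 0.0012, 0.1213]
```

View pics/w7.png

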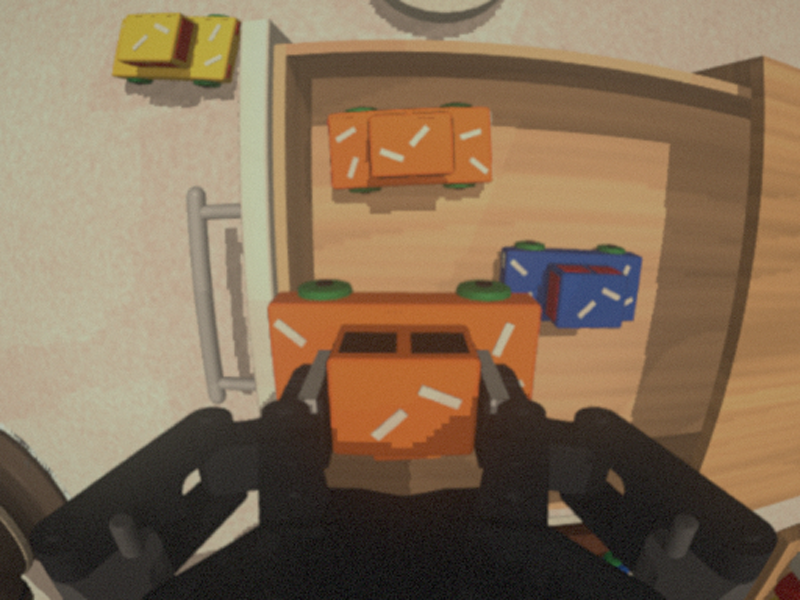

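Emit:
jog_arm([
  [[0,0,0],[-0.003,0.001,0.03],255],
  [[0,0,0],[-0.003,0.001,0.065],255],
  [[0,0,0],[-0.003,0.001,0.1],255],
  [[0,0,0],[-0.003,0.001,0.115],255],
  [[0,0,0],[-0.003,0.001,0.121],255],
  [[0,0,0],[-0.003,0.001,0.121],255],
  [[0,0,0],[-0.003,0.001,0.121],95],
  [[0,0,0],[-0.003,0.001,0.121],95],
])

```text
time_s: 10.85
tool_pos: [0.4861, 0.2844, 0.0468]
ee_rot: [-2.215, -2.224, 0.002]
wrist_force: [0.0, 0.2, -0.1]
gripper_width: 0.629
```

Emit:
jog_arm([
  [[0,0,0],[0,0,-0.02],90],
  [[0,0,0],[0,0,-0.06],90],
  [[0,0,0],[0,0.02,-0.1],90],
  [[0,0,0],[0,0.06,-0.105],90],
  [[0,0,0],[0,0.1,-0.105],90],
  [[0,0,0],[0,0.1,-0.105],90],
  [[0,0,0],[0,0.1,-0.105],90],
  [[0,0,0],[0,0.1,-0.105],90],
])

```text
time_s: 11.52
tool_pos: [0.586, 0.2844, 0.151]
ee_rot: [-2.215, -2.223, 0.004]
wrist_force: [-0.6, 0.2, 0.9]
gripper_width: 0.652
```

```bash
python3 go.py .588 .284 .046 0;  python3 - <<'E'
from h import *
cap('wrist','w8.png')
E
```

```text
t 11.52 p [0.586  0.2844 0.151 ] F [-0.6  0.2  0.9] g 0.652 q [0.45 0.38 0.11 1.31 0.   2.02]
turn [-0.004, -0.0, 0.003] shift [-0.0004, 0.0024, 0.105]
```

View pics/w8.png

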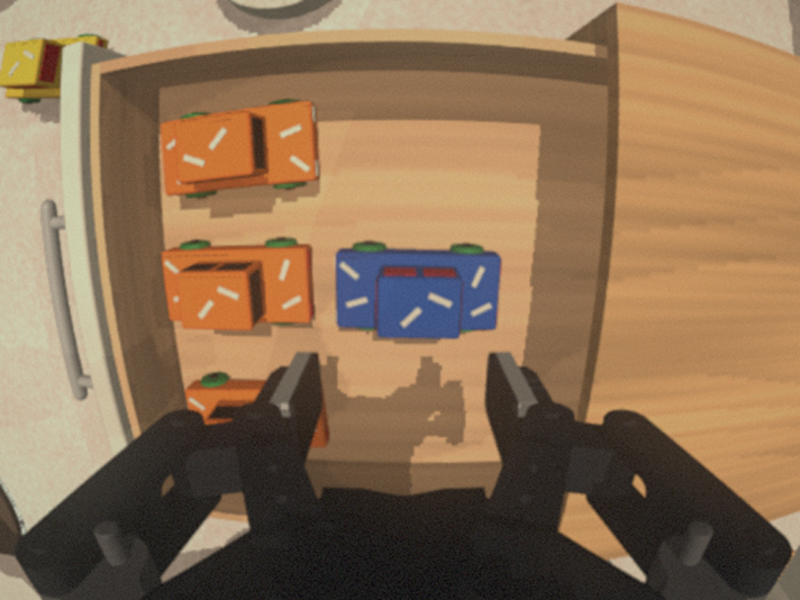

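Run:
```python
from h import *
c=cap('wrist')
for n,u,v,z in [('roof',419,306,.076),('deck f',337,290,.046),('deck b',499,290,.046),('board edge',605,300,.11)]:
    print(n,onz(c,u*.64,v*.64,z,True).round(4))
```

```text
roof [0.5931 0.2847 0.076 ]
deck f [0.5484 0.2843 0.046 ]
deck b [0.639  0.2848 0.046 ]
board edge [0.6743 0.2982 0.11  ]
```

Emit:
jog_arm([
  [[0,0,0],[-0.001,0.003,0.035],90],
  [[0,0,0],[-0.001,0.003,0.07],90],
  [[0,0,0],[-0.001,0.003,0.095],90],
  [[0,0,0],[-0.001,0.003,0.105],90],
  [[0,0,0],[-0.001,0.003,0.105],90],
  [[0,0,0],[-0.001,0.003,0.105],255],
  [[0,0,0],[-0.001,0.003,0.105],255],
  [[0,0,0],[-0.001,0.003,0.105],255],
], grip_force=30)

```text
time_s: 12.28
tool_pos: [0.5889, 0.2843, 0.049]
ee_rot: [-2.215, -2.225, -0.002]
wrist_force: [0.0, -0.3, 0.4]
gripper_width: 0.483
```

Emit:
jog_arm([
  [[0,0,0],[0,0,-0.02],255],
  [[0,0,0],[0,0,-0.05],255],
  [[0,0,0],[0,0,-0.09],255],
  [[0,0,0],[0,0,-0.118],255],
  [[0,0,0],[-0.01,0,-0.118],255],
  [[0,0,0],[-0.05,0,-0.118],255],
  [[0,0,0],[-0.09,0,-0.118],255],
  [[0,0,0],[-0.13,0,-0.118],255],
])

```text
time_s: 12.95
tool_pos: [0.5897, 0.1532, 0.1678]
ee_rot: [-2.214, -2.228, -0.005]
wrist_force: [0.3, -0.2, -1.3]
gripper_width: 0.481
```

```bash
python3 go.py .595 -.155 .165 0
python3 - <<'E'
from h import *
c=cap('top','t9.png')
E
```

```text
t 12.95 p [0.5897 0.1532 0.1678] F [ 0.3 -0.2 -1.3] g 0.481 q [0.25 0.29 0.03 1.3  0.   1.82]
turn [0.002, -0.002, 0.006] shift [-0.3082, 0.0034, 0.0021]
```

View pics/t9.png

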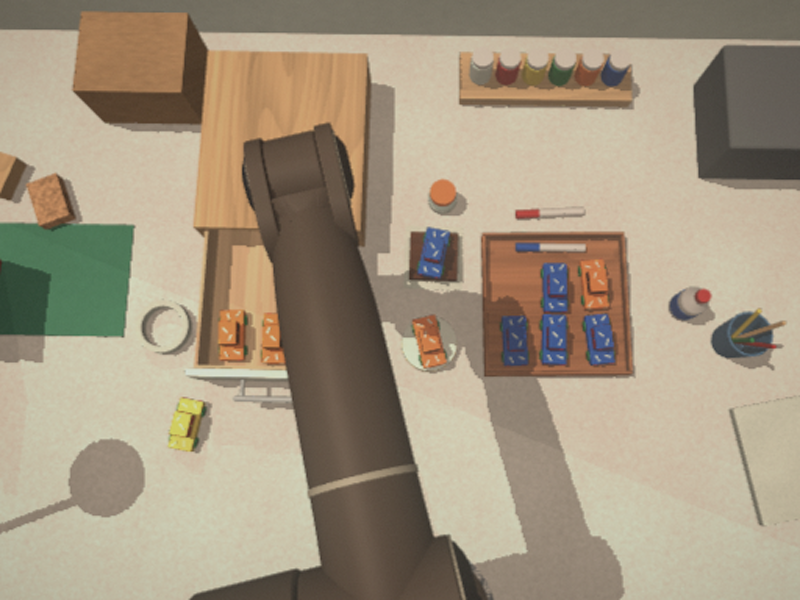

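Emit:
jog_arm([
  [[0,0,0],[-0.04,0.001,0],255],
  [[0,0,0],[-0.08,0.001,0],255],
  [[0,0,0],[-0.12,0.001,0],255],
  [[0,0,0],[-0.16,0.002,0],255],
  [[0,0,0],[-0.2,0.002,0],255],
  [[0,0,0],[-0.24,0.003,0],255],
  [[0,0,0],[-0.28,0.0034,0],255],
  [[0,0,0],[-0.308,0.0034,0],255],
])

```text
time_s: 13.67
tool_pos: [0.5929, -0.1654, 0.1697]
ee_rot: [2.22, 2.216, -0.001]
wrist_force: [0.8, 0.5, -1.0]
gripper_width: 0.484
```

```bash
python3 go.py .595 -.155 .032 0
python3 - <<'E'
from h import *
cap('wrist','w10.png')
E
```

```text
t 13.67 p [ 0.5929 -0.1654  0.1697] F [ 0.8  0.5 -1. ] g 0.484 q [-0.27  0.3   0.04  1.31 -0.    1.3 ]
turn [0.003, 0.004, -0.002] shift [0.0109, 0.0017, 0.1377]
```

View pics/w10.png

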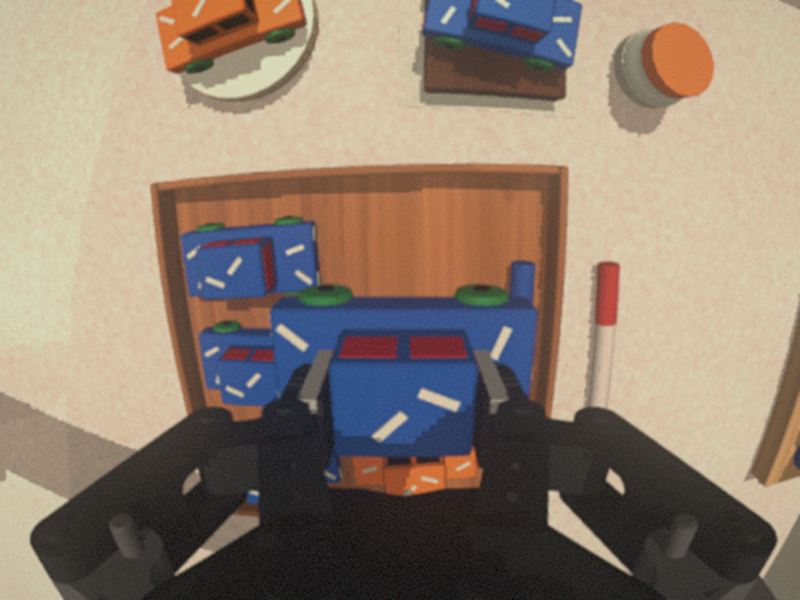

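Emit:
jog_arm([
  [[0,0,0],[0.012,0.002,0],255],
  [[0,0,0],[0.012,0.002,0.03],255],
  [[0,0,0],[0.012,0.002,0.07],255],
  [[0,0,0],[0.012,0.002,0.105],255],
  [[0,0,0],[0.012,0.002,0.125],255],
  [[0,0,0],[0.012,0.002,0.136],255],
  [[0,0,0],[0.012,0.002,0.136],255],
  [[0,0,0],[0.012,0.002,0.136],95],
])

```text
time_s: 14.38
tool_pos: [0.5959, -0.1573, 0.0343]
ee_rot: [2.221, 2.211, -0.002]
wrist_force: [0.9, 0.4, 0.3]
gripper_width: 0.609
```

Emit:
jog_arm([
  [[0,0,0],[0,0,0],95],
  [[0,0,0],[0,0,-0.03],90],
  [[0,0,0],[0,0,-0.07],90],
  [[0,0,0],[0,0,-0.1],90],
  [[0,0,0],[-0.03,0,-0.11],90],
  [[0,0,0],[-0.07,0,-0.11],90],
  [[0,0,0],[-0.11,0,-0.11],90],
  [[0,0,0],[-0.15,0.003,-0.11],90],
])

```text
time_s: 15.05
tool_pos: [0.5985, -0.3078, 0.1478]
ee_rot: [2.217, 2.211, -0.0]
wrist_force: [1.1, -0.9, -0.2]
gripper_width: 0.647
```

Emit:
jog_arm([
  [[0,0,0],[0,0,0],90],
  [[0,0,0],[0,0,0],90],
  [[0,0,0],[0,0,0],90],
  [[0,0,0],[0,0,0],90],
  [[0,0,0],[0,0,0],90],
  [[0,0,0],[0,0,0],90],
  [[0,0,0],[0,0,0],90],
  [[0,0,0],[0,0,0],90],
])

```text
time_s: 15.72
tool_pos: [0.5986, -0.3071, 0.148]
ee_rot: [2.216, 2.212, -0.0]
wrist_force: [-0.2, 0.3, 0.7]
gripper_width: 0.647
```

```bash
python3 go.py .598 -.309 .03 4
python3 - <<'E'
from h import *
cap('wrist','w11.png')
E
```

```text
t 15.72 p [ 0.5986 -0.3071  0.148 ] F [-0.2  0.3  0.7] g 0.647 q [-0.47  0.41  0.15  1.3  -0.    1.1 ]
turn [0.007, 0.008, -0.072] shift [-0.001, -0.0015, 0.118]
```

View pics/w11.png

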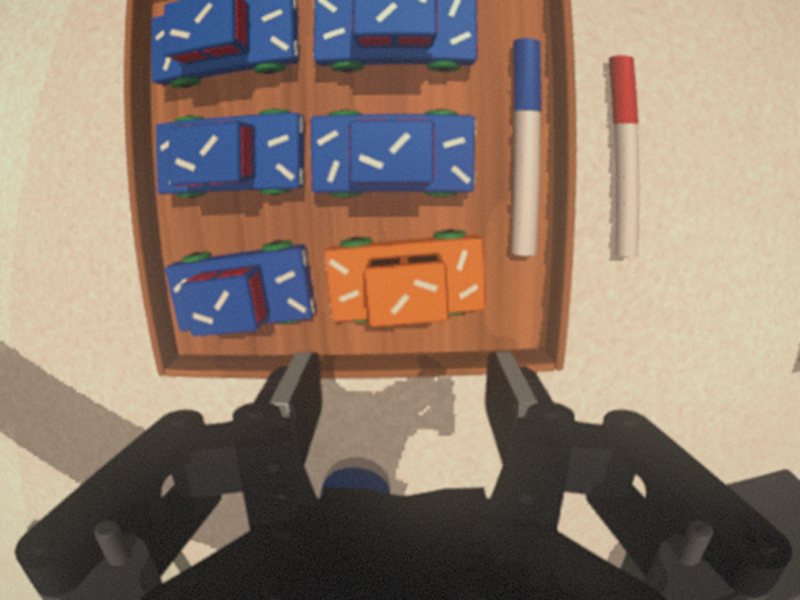

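```bash
python3 - <<'E'
from h import *
c=cap('wrist')
for n,u,v,z in [('roof',407,294,.06),('deck f',330,283,.03),('deck b',483,275,.03),('glue',355,465,.03)]:
    print(n,onz(c,u*.64,v*.64,z,True).round(4))
c=cap('top'); print('glue top',onz(c,703*.64,296*.64,.12).round(3))
E
python3 go.py .599 -.309 .03 4
```

```text
roof [ 0.6013 -0.3053  0.06  ]
deck f [ 0.5569 -0.3073  0.03  ]
deck b [ 0.6461 -0.3028  0.03  ]
glue [ 0.5661 -0.4372  0.03  ]
glue top [ 0.562 -0.475  0.12 ]
t 15.87 p [ 0.5985 -0.3076  0.1478] F [-0.9 -0.3  0.4] g 0.649 q [-0.47  0.41  0.15  1.3  -0.    1.1 ]
turn [0.007, 0.008, -0.072] shift [-0.0005, -0.0004, 0.1178]
```

Emit:
jog_arm([
  [[0.007,0.007,-0.06],[0.002,0.002,0.035],90],
  [[0.007,0.007,-0.06],[0.002,0.002,0.07],90],
  [[0.007,0.007,-0.06],[0.002,0.002,0.1],90],
  [[0.007,0.007,-0.06],[0.002,0.002,0.118],90],
  [[0.007,0.007,-0.06],[0.002,0.002,0.118],90],
  [[0.007,0.007,-0.06],[0.002,0.002,0.118],255],
  [[0.007,0.007,-0.06],[0.002,0.002,0.118],255],
  [[0.007,0.007,-0.06],[0.002,0.002,0.118],255],
], grip_force=30)

```text
time_s: 16.53
tool_pos: [0.6014, -0.3065, 0.03]
ee_rot: [2.156, 2.284, -0.001]
wrist_force: [-0.2, -0.7, -1.2]
gripper_width: 0.487
```

Emit:
jog_arm([
  [[0,0,0],[0,0,-0.02],255],
  [[0,0,0],[0,0,-0.05],255],
  [[0,0,0],[0,0,-0.09],255],
  [[0,0,0.06],[0,0,-0.125],255],
  [[0,0,0.06],[0.02,0,-0.135],255],
  [[0,0,0.06],[0.06,0,-0.135],255],
  [[0,0,0.06],[0.1,0,-0.135],255],
  [[0,0,0.06],[0.14,0,-0.135],255],
])

```text
time_s: 17.2
tool_pos: [0.5932, -0.1657, 0.1654]
ee_rot: [2.225, 2.216, 0.0]
wrist_force: [1.1, 0.7, -0.6]
gripper_width: 0.484
```

```bash
python3 go.py .588 .284 .167 0
```

```text
t 17.2 p [ 0.5932 -0.1657  0.1654] F [ 1.1  0.7 -0.6] g 0.484 q [-0.27  0.3   0.04  1.3  -0.    1.3 ]
turn [0.001, 0.001, -0.004] shift [0.4496, -0.007, -0.0022]
```

Emit:
jog_arm([
  [[0,0,0],[0.04,0,-0.002],255],
  [[0,0,0],[0.08,0,-0.002],255],
  [[0,0,0],[0.12,-0.001,-0.002],255],
  [[0,0,0],[0.16,-0.002,-0.002],255],
  [[0,0,0],[0.2,-0.003,-0.002],255],
  [[0,0,0],[0.24,-0.004,-0.002],255],
  [[0,0,0],[0.28,-0.005,-0.002],255],
  [[0,0,0],[0.32,-0.005,-0.002],255],
])

```text
time_s: 17.87
tool_pos: [0.5889, 0.1563, 0.1673]
ee_rot: [2.225, 2.215, 0.0]
wrist_force: [1.3, -0.7, -1.2]
gripper_width: 0.484
```

```bash
python3 go.py .59 .284 .167 0
```

```text
t 17.87 p [0.5889 0.1563 0.1673] F [ 1.3 -0.7 -1.2] g 0.484 q [ 0.26  0.29  0.03  1.3  -0.    1.84]
turn [0.002, 0.001, -0.004] shift [0.1277, 0.0005, 0.0002]
```

Emit:
jog_arm([
  [[0,0,0],[0.03,0.001,0],255],
  [[0,0,0],[0.065,0.001,0],255],
  [[0,0,0],[0.1,0.001,0],255],
  [[0,0,0],[0.126,0.002,0],255],
  [[0,0,0],[0.126,0.002,0],255],
  [[0,0,0],[0.126,0.002,0],255],
  [[0,0,0],[0.126,0.002,0],255],
  [[0,0,0],[0.126,0.002,0],255],
])

```text
time_s: 18.53
tool_pos: [0.5915, 0.2812, 0.1673]
ee_rot: [2.226, 2.214, 0.0]
wrist_force: [-0.2, 0.1, -0.6]
gripper_width: 0.486
```

```bash
python3 go.py .59 .283 .0465 0
python3 - <<'E'
from h import *
cap('wrist','w12.png')
E
```

```text
t 18.53 p [0.5915 0.2812 0.1673] F [-0.2  0.1 -0.6] g 0.486 q [ 0.44  0.38  0.15  1.34 -0.    2.02]
turn [0.001, 0.001, -0.005] shift [0.002, -0.0017, 0.1208]
```

View pics/w12.png

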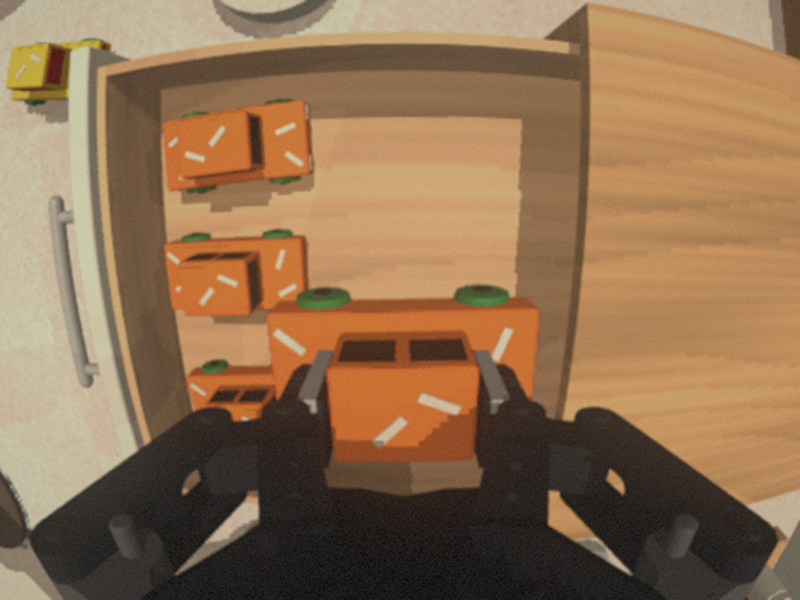

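Emit:
jog_arm([
  [[0,0,0],[0.002,0.002,0.03],255],
  [[0,0,0],[0.002,0.002,0.065],255],
  [[0,0,0],[0.002,0.002,0.1],255],
  [[0,0,0],[0.002,0.002,0.115],255],
  [[0,0,0],[0.002,0.002,0.121],255],
  [[0,0,0],[0.002,0.002,0.121],255],
  [[0,0,0],[0.002,0.002,0.121],95],
  [[0,0,0],[0.002,0.002,0.121],95],
])

```text
time_s: 19.25
tool_pos: [0.5945, 0.2823, 0.0475]
ee_rot: [2.227, 2.212, 0.003]
wrist_force: [0.1, 0.0, -0.2]
gripper_width: 0.625
```

Emit:
jog_arm([
  [[0,0,0],[0,0,-0.02],90],
  [[0,0,0],[0,0,-0.06],90],
  [[0,0,0],[0,0,-0.1],90],
  [[0,0,0],[0,-0.04,-0.12],90],
  [[0,0,0],[0,-0.08,-0.12],90],
  [[0,0,0],[0,-0.12,-0.12],90],
  [[0,0,0],[0,-0.16,-0.12],183],
  [[0,0,0],[0,-0.2,-0.12],183],
])

```text
time_s: 19.92
tool_pos: [0.3927, 0.2834, 0.1678]
ee_rot: [2.228, 2.211, 0.006]
wrist_force: [-0.1, 1.7, 0.3]
gripper_width: 0.374
```

```bash
python3 go.py .37 .281 .11 0
python3 - <<'E'
from h import *
cap('wrist','w13.png');cap('top','t13.png')
E
```

```text
t 19.92 p [0.3927 0.2834 0.1678] F [-0.1  1.7  0.3] g 0.374 q [ 0.63  0.05 -0.26  1.25 -0.    2.2 ]
turn [0.004, -0.001, -0.008] shift [-0.0027, -0.0229, 0.0577]
```

View pics/w13.png

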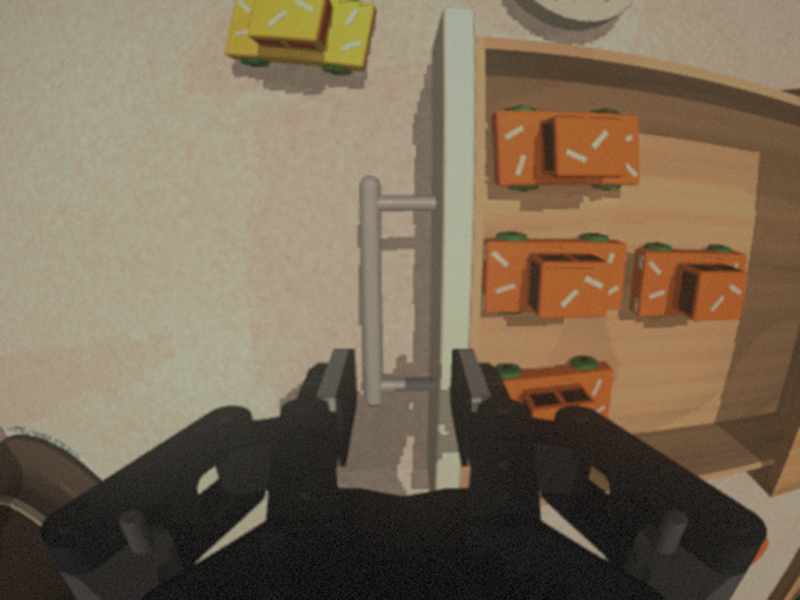

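View pics/t13.png

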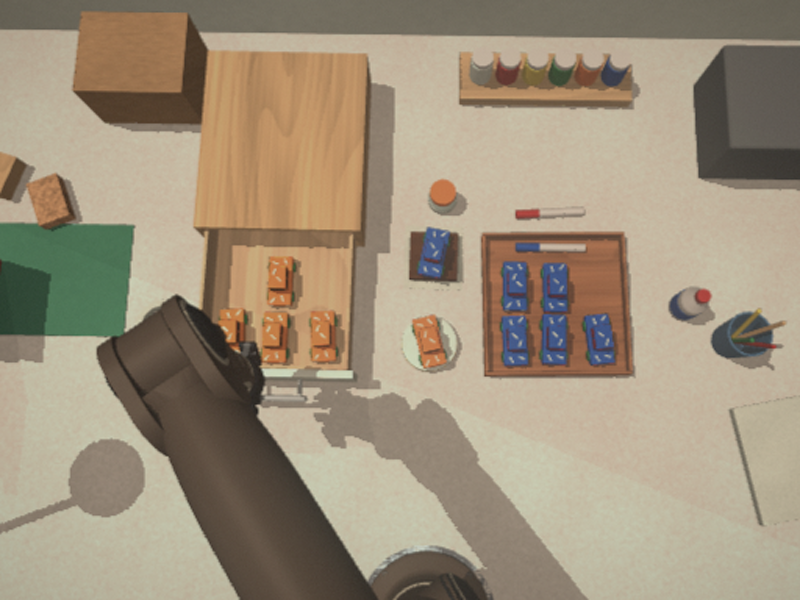

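```bash
python3 - <<'E'
from h import *
c=cap('wrist')
for u,v in [(370,180),(373,400),(371,290)]: print(onz(c,u*.64,v*.64,.072,True).round(4))
E
python3 go.py .37 .281 .054 0
```

```text
[0.3729 0.3435 0.072 ]
[0.3718 0.219  0.072 ]
[0.3725 0.2854 0.072 ]
t 20.07 p [0.392  0.2835 0.1682] F [0.8 0.7 0.4] g 0.284 q [ 0.63  0.05 -0.26  1.26 -0.    2.2 ]
turn [0.004, -0.001, -0.005] shift [-0.0027, -0.0225, 0.1141]
```

Emit:
jog_arm([
  [[0,0,0],[-0.002,-0.0215,0],183],
  [[0,0,0],[-0.002,-0.0215,0.03],183],
  [[0,0,0],[-0.002,-0.0215,0.07],183],
  [[0,0,0],[-0.002,-0.0215,0.1],183],
  [[0,0,0],[-0.002,-0.0215,0.114],183],
  [[0,0,0],[-0.002,-0.0215,0.114],183],
  [[0,0,0],[-0.002,-0.0215,0.114],255],
  [[0,0,0],[-0.002,-0.0215,0.114],255],
], grip_force=30)

```text
time_s: 20.73
tool_pos: [0.3719, 0.2818, 0.0544]
ee_rot: [2.226, 2.213, 0.006]
wrist_force: [0.8, 0.3, -4.4]
gripper_width: 0.113
```

Emit:
jog_arm([
  [[0,0,0],[0,0.006,0],255],
  [[0,0,0],[0,0.018,0],255],
  [[0,0,0],[0,0.035,0],255],
  [[0,0,0],[0,0.053,0],255],
  [[0,0,0],[0,0.071,0],255],
  [[0,0,0],[0,0.089,0],255],
  [[0,0,0],[0,0.105,0],255],
  [[0,0,0],[0,0.118,0],255],
])

```text
time_s: 21.4
tool_pos: [0.4918, 0.281, 0.0544]
ee_rot: [2.227, 2.213, 0.006]
wrist_force: [-1.6, 1.5, -3.3]
gripper_width: 0.115
```

Emit:
jog_arm([
  [[0,0,0],[0,0.012,0],255],
  [[0,0,0],[0,0.026,0],255],
  [[0,0,0],[0,0.042,0],255],
  [[0,0,0],[0,0.058,0],255],
  [[0,0,0],[0,0.074,0],255],
  [[0,0,0],[0,0.09,0],255],
  [[0,0,0],[0,0.102,0],255],
  [[0,0,0],[0,0.11,0],255],
])

```text
time_s: 22.07
tool_pos: [0.6039, 0.2802, 0.0544]
ee_rot: [2.227, 2.213, 0.006]
wrist_force: [-1.4, 1.9, -2.8]
gripper_width: 0.113
```

Run:
```python
from h import *
st(); cap('wrist','w14.png')
```

```text
{'time_s': 22.0667, 'joint_pos': [0.4348, 0.4343, -0.0224, 1.1096, -0.0006, 2.0122], 'tool_pos': [0.6039, 0.2802, 0.0544], 'ee_rot': [2.2273, 2.2126, 0.0065], 'wrist_force': [-1.4444, 1.8612, -2.8228], 'gripper_width': 0.1128}
```

View pics/w14.png

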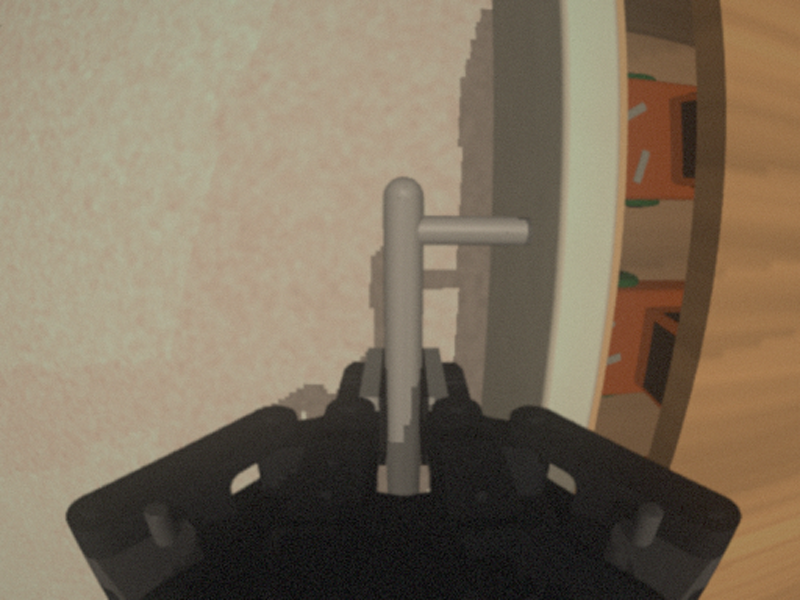

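Emit:
jog_arm([
  [[0,0,0],[0,0,0],190],
  [[0,0,0],[0,0,0],190],
  [[0,0,0],[0,0,-0.03],190],
  [[0,0,0],[0,0,-0.06],190],
  [[0,0,0],[0,-0.02,-0.06],255],
  [[0,0,0],[0,-0.045,-0.06],255],
  [[0,0,0],[0,-0.045,-0.04],255],
  [[0,0,0],[0,-0.045,-0.008],255],
])

```text
time_s: 22.78
tool_pos: [0.5612, 0.2819, 0.0669]
ee_rot: [2.224, 2.21, 0.021]
wrist_force: [1.7, 0.4, -1.1]
gripper_width: 0.0
```

Run:
```python
from h import *
st(); cap('wrist','w15.png')
```

```text
{'time_s': 22.7833, 'joint_pos': [0.4663, 0.3507, -0.1162, 1.089, -0.0018, 2.043], 'tool_pos': [0.5612, 0.2819, 0.0669], 'ee_rot': [2.2235, 2.2104, 0.0212], 'wrist_force': [1.6868, 0.4218, -1.0513], 'gripper_width': 0.0}
```

View pics/w15.png

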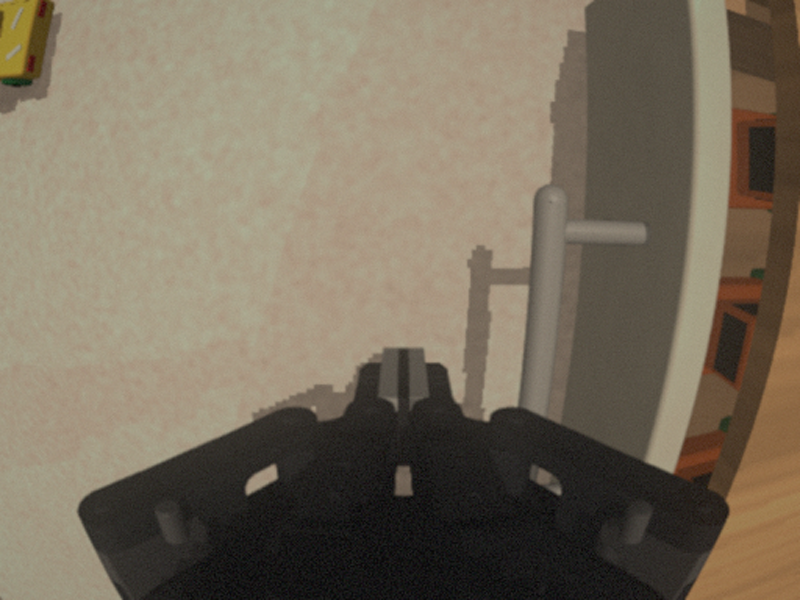

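Emit:
jog_arm([
  [[0,0,0],[0,0,0.006],255],
  [[0,0,0],[0,0.01,0.007],255],
  [[0,0,0],[0,0.018,0.007],255],
  [[0,0,0],[0,0.024,0.007],255],
  [[0,0,0],[0,0.03,0.007],255],
  [[0,0,0],[0,0.036,0.007],255],
  [[0,0,0],[0,0.04,0.007],255],
  [[0,0,0],[0,0.042,0.007],255],
])

```text
time_s: 23.5
tool_pos: [0.6005, 0.2795, 0.0509]
ee_rot: [2.227, 2.212, 0.004]
wrist_force: [-0.9, -0.9, -0.0]
gripper_width: -0.0
```

Emit:
jog_arm([
  [[0,0,0],[0,0.001,0],255],
  [[0,0,0],[0,0.002,0],255],
  [[0,0,0],[0,0.003,0],255],
  [[0,0,0],[0,0.004,0],255],
  [[0,0,0],[0,0.005,0],255],
  [[0,0,0],[0,0.006,0],255],
  [[0,0,0],[0,0.007,0],255],
  [[0,0,0],[0,0.007,0],255],
])

```text
time_s: 24.17
tool_pos: [0.6057, 0.2794, 0.0509]
ee_rot: [2.228, 2.214, 0.0]
wrist_force: [-7.7, -0.6, 2.9]
gripper_width: 0.002
```

Run:
```python
from h import *
st(); cap('wrist','w16.png')
```

```text
{'time_s': 24.1667, 'joint_pos': [0.4324, 0.442, -0.0186, 1.11, -0.0002, 2.0093], 'tool_pos': [0.6057, 0.2794, 0.0509], 'ee_rot': [2.228, 2.2144, 0.0002], 'wrist_force': [-7.7376, -0.6286, 2.9418], 'gripper_width': 0.0016}
```

View pics/w16.png

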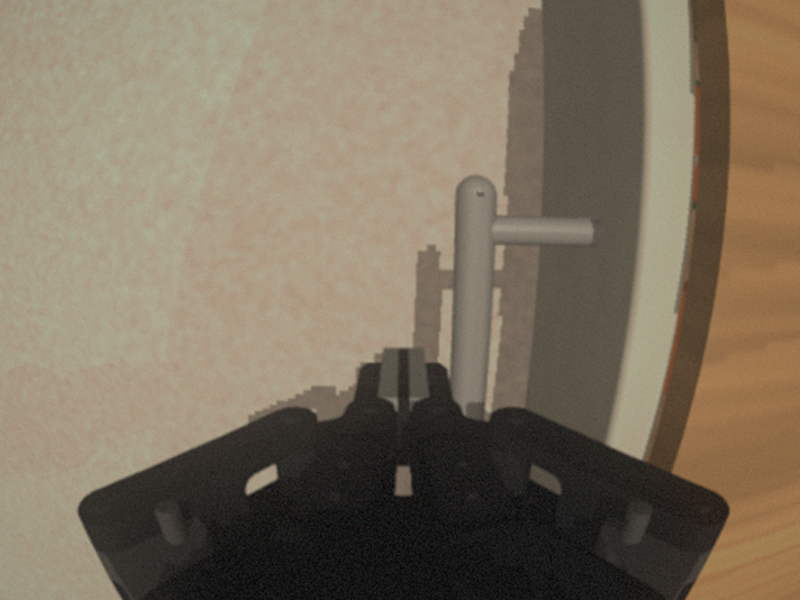

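Run:
```python
from h import *
c=cap('wrist')
print('bar',onz(c,475*.64,200*.64,.072,True).round(4)); print('bar low',onz(c,470*.64,350*.64,.072,True).round(4))
print('front outer top',onz(c,640*.64,300*.64,.088,True).round(4),'inner',onz(c,693*.64,200*.64,.088,True).round(4)); print('board',onz(c,725*.64,150*.64,.11,True).round(4))
c=cap('top','t16.png'); im=c['image']
cv2.imwrite('pics/crop16.png',cv2.cvtColor(cv2.resize(im[110:200,110:260],None,fx=5,fy=5,interpolation=cv2.INTER_CUBIC),cv2.COLOR_RGB2BGR))
st()
```

```text
bar [0.6249 0.3387 0.072 ]
bar low [0.6249 0.2965 0.072 ]
front outer top [0.6674 0.3158 0.088 ] inner [0.6811 0.3426 0.088 ]
board [0.6736 0.355  0.11  ]
{'time_s': 24.3167, 'joint_pos': [0.4324, 0.4419, -0.0188, 1.1097, -0.0004, 2.0093], 'tool_pos': [0.6057, 0.2794, 0.0509], 'ee_rot': [2.2278, 2.2143, 0.0002], 'wrist_force': [-7.3672, -0.5938, 3.1786], 'gripper_width': -0.0024}
```

View pics/crop16.png

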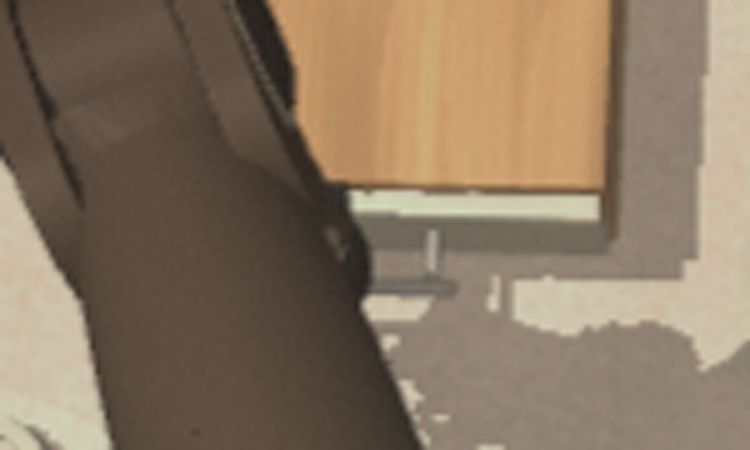

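Emit:
jog_arm([
  [[0,0,0],[0,-0.006,0],255],
  [[0,0,0],[0,-0.006,-0.012],255],
  [[0,0,0],[0,-0.006,-0.012],255],
  [[0,0,0],[0,-0.001,-0.012],255],
  [[0,0,0],[0,0.002,-0.012],255],
  [[0,0,0],[0,0.004,-0.012],255],
  [[0,0,0],[0,0.006,-0.012],255],
  [[0,0,0],[0,0.006,-0.012],255],
])

```text
time_s: 24.98
tool_pos: [0.6073, 0.2798, 0.064]
ee_rot: [-2.222, -2.211, 0.007]
wrist_force: [-21.0, -0.3, 17.5]
gripper_width: 0.002
```

Emit:
jog_arm([
  [[0,0,0],[0,-0.01,0],255],
  [[0,0,0],[0,-0.03,0],255],
  [[0,0,0],[0,-0.03,-0.03],255],
  [[0,0,0],[0,-0.03,-0.07],255],
  [[0,0,0],[0,-0.05,-0.11],255],
  [[0,0,0],[0,-0.09,-0.12],255],
  [[0,0,0],[0,-0.13,-0.12],255],
  [[0,0,0],[0,-0.17,-0.12],255],
])

```text
time_s: 25.65
tool_pos: [0.4383, 0.2807, 0.1867]
ee_rot: [-2.224, -2.211, 0.002]
wrist_force: [-0.1, 0.9, -0.5]
gripper_width: -0.003
```

Emit:
jog_arm([
  [[0,0,0],[0,-0.04,0],255],
  [[0,0,0],[0,-0.08,0],255],
  [[0,0,0],[0,-0.12,0],255],
  [[0,0,0],[0,-0.15,0],255],
  [[0,0,0],[0,-0.15,0],255],
  [[0,0,0],[0,-0.15,0],255],
  [[0,0,0],[0,-0.15,0],255],
  [[0,0,0],[0,-0.15,0],255],
])

```text
time_s: 26.32
tool_pos: [0.2895, 0.2819, 0.1876]
ee_rot: [-2.225, -2.21, 0.001]
wrist_force: [0.1, 0.7, -0.7]
gripper_width: -0.003
```

Run:
```python
from h import *
st(); cap('top','t17.png'); c=cap('side')
cv2.imwrite('pics/s17.png',cv2.cvtColor(cv2.resize(c['image'][170:320,30:330],None,fx=2.6,fy=2.6,interpolation=cv2.INTER_CUBIC),cv2.COLOR_RGB2BGR))
```

```text
{'time_s': 26.3167, 'joint_pos': [0.7682, -0.0982, -0.3627, 1.3072, 0.0054, 2.3459], 'tool_pos': [0.2895, 0.2819, 0.1876], 'ee_rot': [-2.2252, -2.2099, 0.0012], 'wrist_force': [0.097, 0.7166, -0.672], 'gripper_width': -0.0032}
```

View pics/t17.png

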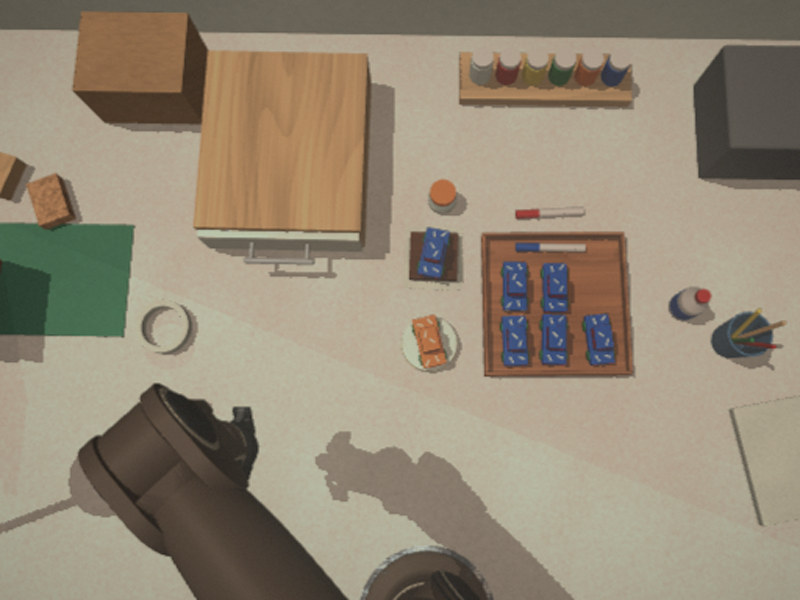

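View pics/s17.png

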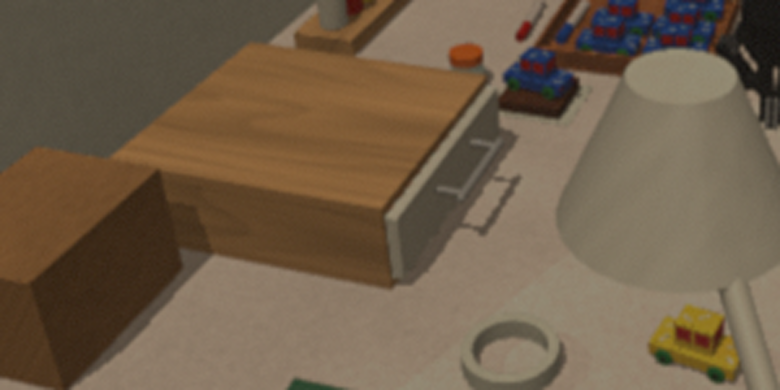

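Run:
```python
from h import *
c=cap('side')
cv2.imwrite('pics/s18.png',cv2.cvtColor(cv2.resize(c['image'][190:285,150:240],None,fx=6,fy=6,interpolation=cv2.INTER_CUBIC),cv2.COLOR_RGB2BGR))
c=cap('top'); print('bar',onz(c,280*.64,261*.64,.072).round(4),'board',onz(c,280*.64,230*.64,.11).round(4))
```

```text
bar [0.6236 0.2759 0.072 ] board [0.6714 0.2713 0.11  ]
```

View pics/s18.png

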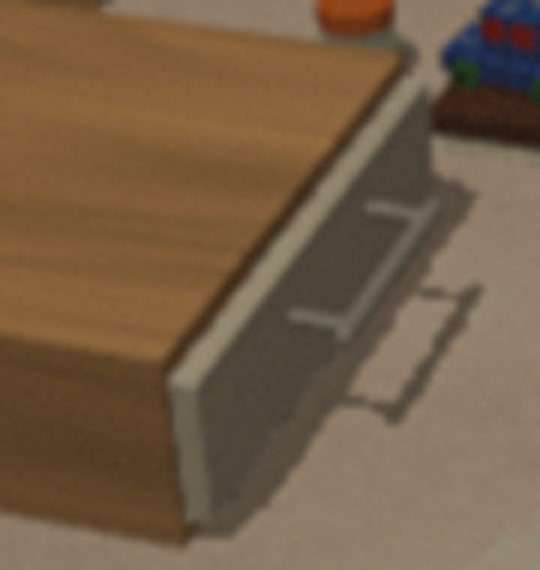

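```bash
python3 -c "
from h import *
finish_job()"
```

```text
the job is handed in; nothing more can be done
```

The job is done and handed in, after about 26 s of the allowed 192 s. The plinth showed the orange model, so orange cars went in the drawer and blue cars in the crate.

- **Sorting:** I pulled the drawer out, moved its two blue cars to the crate, and moved the two orange cars from the crate to the drawer. All four placings looked right in the pictures afterwards.
- **Cars:** The last look before shutting showed four orange cars standing on their wheels in the drawer and nothing else in it. The final top picture shows all five blue cars in the crate.
- **Drawer:** It stopped firmly at about 21 N when I pushed, against 1–2 N to slide. The side picture shows its front flush with the cabinet and no gap.
- **Rest of the desk:** In the final top picture the model cars, jar, desk marker, tape and glue look where they were at the start; I did not measure them. The arm stands clear of everything.

No check failed. The drawer joint cannot be read directly, and the cars inside could not be seen once it was shut.

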